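# Right the fallen salt shaker and pack it in the latched condiment case

### The arm

A 6-joint arm with a two-finger parallel gripper is mounted at the origin on a cart in front of the work surface, level with it; the furniture and walls round the work are solid. World frame = base frame: x ahead of the robot, y to its left, z up, the work surface at z = 0. Lengths are in mm, angles in rad, forces in N, time in s.
With the tool pointing down it reaches from about 275 to 1000 mm from the base axis. Payload 8.4 kg.
Tool frame: the origin (TCP) lies at the very end of the fingers, on their centre line; the grasp point (between the pads) lies 19 mm behind it (r.tcp_to_grasp is the distance from the TCP to the grasp point, in mm); z points along the fingers, y is the line along which they close (so a half turn about z gives the same grasp; the last joint's range is limited). The gripper opens to 85 mm and grips with 20 to 120 N. Pads are 22 mm wide; open, the fingers measure 114 mm over their backs; the gripper's body (76 mm by 85 mm) begins 54 mm behind the grasp point. The pads swing forward as they close: fully open they stand 13 mm farther back than shut.
Start: joints at [-1.292, 0.353, 1.633, -0, 1.155, -0.002], TCP at [173.201, -600.524, 231.281] pointing down, gripper open.
Joint ranges: [-2.63, 2.63], [-0.92, 2.1], [0.06, 2.66], [-1.3, 4.44], [0, 2.69], [-3.02, 3.02]. Speed limits (rad/s): [2.22, 2.22, 2.79, 3.14, 3.14, 3.14].

### API

Orientations are given as [roll, pitch, yaw] about the fixed x, y, z axes, in that order (R = Rz(yaw) Ry(pitch) Rx(roll)).
In Python, from rig import r gives the robot as it stands. The module is installed in compiled form; this text tells all that it offers.
- The arm moves only by the tool play_rows, never from a script. Its argument "rows" is a list of rows, each an object with "dp": the shift along the tool's x, y, z in units of 40 mm (1.0 is 40 mm), a list of three; "turn": the turn, a rotation vector about the tool's x, y, z in units of 6 degrees (1.0 is 6 degrees), a list of three; "fingers": the closure, from 0 (fully open) to 1 (shut). In form: [{"dp": [tx, ty, tz], "turn": [wx, wy, wz], "fingers": fingers}, ...]. A call has 1 to 5 rows; each row shifts and turns the commanded pose from where the row before left it, along the tool's axes as they then stand; what a row does not reach is not made up. A row lasts 1/12 s, in which the tool goes at most 41.7 mm and 7.16 degrees, less where a joint would pass 70% of its speed; a pose out of reach is approached as far as the arm can. A call is refused whole if a number of a shift passes 1 or a number of a turn 1, either way. A call with a gripper value outside its range is refused whole. The fingers move at their own pace and stop on an object; "force" is the grip in N (left out, the last holds). Time passes only in rows, so rows that do not move let the fingers close. It gives the time, the measured TCP pose, the force, the opening and the grip force at its end, in the units of the state.
- r.sense(): the state, without advancing time (a new reading comes with each control period).
- r.grab_frame(name): name is "side" or "top" or "wrist"; returns a dict with "pixels" (400x640x3 uint8, red, green, blue), "fx", "fy", "cx", "cy" (pixels), "dist" ([k1, k2, p1, p2, k3] as OpenCV has them; the pictures are not rectified), "pose" (4x4, takes a point from camera to world coordinates). Camera axes: x right, y down, z forward; pixel columns grow to the right and rows downward; lengths in mm; the calibration is good to about 2 mm. A picture is of the moment at which its call begins. There is no depth.
- r.sign_off(): hands the job in; it is judged then, once.
The state is a dict: "clock": time; "qpos": joint angles; "qvel": joint speeds; "joint_efforts": joint torques, N m; "eef_pos": TCP position; "tcp_rot": TCP orientation; "contact_force": force on the tool from outside, world axes, zero at the start; "wrist_torque": the same for the moment, N m; "opening": opening from 0.0 (shut) to 1.0 (fully open); "grasp_force": force on a finger pad.
Only numpy, scipy, OpenCV 4.12 (cv2) and the standard library are available. Lean on these libraries where they do the work, as an engineer would, in place of code of your own. Each camera call takes 0.05 s, during which the arm holds its last target. There are 200 camera calls.

### The job

The salt shaker has fallen over: first stand it upright on the worktop and let go of it. Then slide the safety catch of the white condiment case off, press its thumb latch so that the lid springs fully open, take the shaker again and stand it upright in the empty square pocket, and push the lid down until the latch snaps shut. Leave the other loose things where they are.

Things in the scene. Friction and masses are not known exactly. Their poses are not given: they have to be found in the camera images.
- salt_shaker_center (a point): Centre of the salt shaker (half-way along it): round glass body, 44 mm across the foot, 74 mm long, and a narrower grey metal cap, 34 mm across, over the last 16 mm; 90 mm in all, 0.07 to 0.14 kg. The point's z axis runs along the shaker from foot to cap. It starts lying on its side, cap to the robot's left (+y) or up to 46 degrees from there towards the robot, and can roll when pushed.
- case: White enamelled case, fixed. Origin: centre of its underside, z up; its front (-x) with the latch is turned to the robot's left. 130 (x) by 200 (y) by 116 mm high, lid shut; open box 84 mm high, walls 4, inner floor at z = 6. The latch's shelf sticks out to x = -117 from y = -25 to 93, top at z = 50. Beyond y = 30 it holds a fixed tin and jar, up to z = 80.
- case_pocket (a point): Centre of the floor of the empty square pocket in the case, at (-8, -35, 6) mm in the case's frame: 60 by 60 mm inside, partitions 3 mm thick and 32 mm high. A shaker standing in it reaches 12 mm over the rim of the open box. From the pocket's centre it is 61 mm to the end wall at -y and 53 mm to the front wall.
- case_catch (a joint): Safety catch, a dark slide on the shelf of the latch: 0 locked (its tongue stands under the thumb pad and stops it), 0.022 m fully off; it moves along +y of the case. The pad is free from 0.017 on. Friction 1.5 N; it stays where it is left.
- case_catch_fin (a point): Point on the upright fin of the safety catch by which it is slid: 11 mm below the fin's top and 19 mm above the shelf. The fin is 12 mm thick (case y), 18 mm wide (case x) and 30 mm high. Locked, it is at (-105, 58, 69) mm in the frame of the case, with 32 mm of free space between it and the thumb pad.
- case_latch (a joint): Thumb latch: a rocker on a cross pin; 0 at rest (hooked), 0.30 rad pressed fully down; the hook frees the lid at about 0.05 to 0.1 rad. Sprung back: about 3 N at the pad to free the lid, 7 N at the stop.
- case_latch_pad (a point): Centre of the top of the ribbed steel thumb pad, at (-101, 0, 72) mm in the frame of the case at rest: 30 mm (case x) by 40 mm (case y), pressed straight down, 4 to 7 mm. The hook rises behind it, from x = -84 mm towards the lid, up to z = 108 mm.
- case_lid (a joint): Lid: 0 shut, 1.45 rad fully open (nearly upright at the back of the case). Once freed, a damped spring lifts it in 1 to 2 s. It is pushed shut against the spring (1 to 3 N at its front edge); the last millimetres take about 10 N, till the hook snaps over. Without the hook it opens again.
- case_hinge (a point): Middle of the lid's hinge line, at (67, 0, 86) mm in the frame of the case; the line runs along the case's y.
- case_lid_edge (a point): Point on the flat outside (top) of the lid, mid-way along the case's y and 13 mm from the lid's front edge: with the lid shut at (-52, 0, 116) mm in the frame of the case, so 119 mm along the lid from the hinge line and 30 mm above it. It moves with the lid.
- mug_3: White mug, 79 mm across and 89 mm high with a handle, a bystander; origin at its underside.
- bean_tin: Round food tin, 75 mm across and 58 mm high, a bystander; origin at its underside.
- spice_jar_12: Spice jar, 45 mm across and 100 mm high, a bystander; origin at its underside.
- fish_tin_2: Flat oval fish tin, 63 x 105 x 23 mm, lying between the shaker and the case, a bystander; origin at its underside.
Not all that is in view belongs to the job. What is shaped like the part that bears salt_shaker_center but green or orange is not meant.

How it is judged:
By the outcome, as a careful person would: the job done as asked, in the order asked, and still so for the second after the job is handed in, with the robot touching nothing.
It also fails if it takes over 72 s, if anything falls off the work surface, if the arm or the gripper's body presses on something with over 40 N, if the wrist force passes 120 N, or if a joint passes its speed limit or range.

## Working session

There is one attempt and no reset: what is moved stays moved. The work goes in short steps, Python scripts to look and compute and a tool call to move; the robot and the scene stay as the last step left them, time stands still between calls to the robot, and variables do not carry over. Pictures are saved under pics/ and viewed, at most 10 in all, crops included, and the job is handed in when it is done.

Besides the shell and the picture viewer there is one more tool, called as a command line: name --argument value ..., lists and objects as JSON in quotes. play_rows: Moves the arm, as the interface text tells. Its arguments: {"type":"object","properties":{"rows":{"type":"array"},"force":{"type":"number"}},"required":["rows"]}

```bash
mkdir -p pics; cat > h.py <<'E'
import numpy as np, cv2
from rig import r
from scipy.spatial.transform import Rotation as R
def grab(n,save=None):
    f=r.grab_frame(n)
    if save: cv2.imwrite('pics/'+save,cv2.cvtColor(f['pixels'],cv2.COLOR_RGB2BGR))
    return f
def K(f): return np.array([[f['fx'],0,f['cx']],[0,f['fy'],f['cy']],[0,0,1.]])
def ray(f,px):
    u=cv2.undistortPoints(np.array([[px]],float),K(f),np.array(f['dist'],float))[0,0]
    P=np.array(f['pose']); d=P[:3,:3]@np.array([u[0],u[1],1]); return P[:3,3],d/np.linalg.norm(d)
def onz(f,px,z):
    o,d=ray(f,px); return o+d*(z-o[2])/d[2]
def proj(f,p):
    P=np.linalg.inv(np.array(f['pose'])); p=np.atleast_2d(np.array(p,float))
    return cv2.projectPoints(p,cv2.Rodrigues(P[:3,:3])[0],P[:3,3],K(f),np.array(f['dist'],float))[0][:,0]
def tri(f1,p1,f2,p2):
    o1,d1=ray(f1,p1);o2,d2=ray(f2,p2)
    s=np.linalg.lstsq(np.c_[d1,-d2],o2-o1,rcond=None)[0]
    a=o1+s[0]*d1;b=o2+s[1]*d2; return (a+b)/2,np.linalg.norm(a-b)
def st():
    s=r.sense(); print({k:np.round(s[k],3).tolist() for k in ('clock','qpos','eef_pos','tcp_rot','contact_force','opening','grasp_force')}); return s
E
python3 - <<'E'
from h import *
for n in('top','side'):
    f=grab(n,n+'0.png'); print(n,np.round(f['pose'],2).tolist(),f['fx'],f['cx'],f['cy'])
st()
E
```

```text
top [[-0.01, -1.0, 0.08, 402.39], [-1.0, 0.01, 0.0, 137.62], [-0.0, -0.08, -1.0, 1691.68], [0.0, 0.0, 0.0, 1.0]] 504.3828962965214 320.4129946372508 216.88489576117647
side [[-0.91, -0.16, 0.38, 116.24], [-0.41, 0.33, -0.85, 1089.54], [0.01, -0.93, -0.36, 502.51], [0.0, 0.0, 0.0, 1.0]] 383.25941738296103 319.81458671102627 204.47322363529236
{'clock': 0.1, 'qpos': [-1.292, 0.354, 1.634, 0.0, 1.155, -0.002], 'eef_pos': [173.091, -600.112, 230.627], 'tcp_rot': [-3.14, -0.0, 0.281], 'contact_force': [0.541, -1.263, 0.072], 'opening': 1.001, 'grasp_force': 0.0}
```

View pics/top0.png

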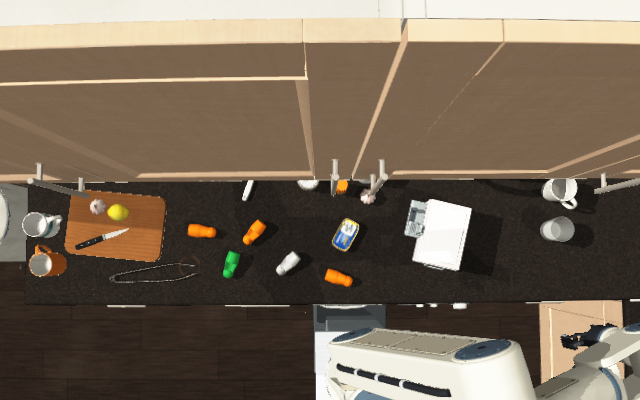

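View pics/side0.png

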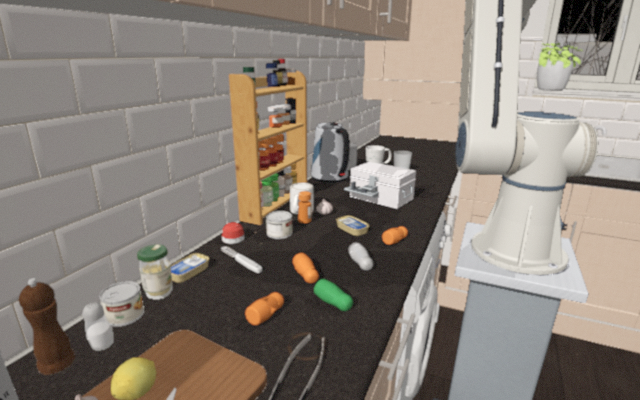

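The top view shows the grey-white shaker at about (288,264), the case at (440,235) with its latch at (414,218), and the fish tin at (346,234). In the side view the shaker is at (361,257) and the case at (382,185).

```bash
python3 - <<'E'
from h import *
t=cv2.imread('pics/top0.png');s=cv2.imread('pics/side0.png')
def crop(im,x0,y0,w,h,k): return cv2.resize(im[y0:y0+h,x0:x0+w],None,fx=k,fy=k,interpolation=cv2.INTER_CUBIC)
a=crop(t,395,190,80,90,5); b=crop(s,340,155,80,60,5); c=np.zeros((450,400,3),np.uint8); c[:300]=b; c[300:450,:200]=crop(t,268,245,40,30,5);c[300:450,200:]=crop(s,340,240,40,30,5)
cv2.imwrite('pics/crop1.png',np.hstack([a,c]))
f=grab('top'); g=grab('side')
hsv=cv2.cvtColor(f['pixels'],cv2.COLOR_RGB2HSV)
m=((hsv[...,1]<60)&(hsv[...,2]>90)).astype(np.uint8)
def blob(m,x,y,w,h):
    M=np.zeros_like(m);M[y:y+h,x:x+w]=m[y:y+h,x:x+w]
    c=max(cv2.findContours(M,0,2)[0],key=cv2.contourArea); return c
c=blob(m,268,245,40,35); rr=cv2.minAreaRect(c); print(rr); box=cv2.boxPoints(rr)
print(np.round([onz(f,p,22) for p in box],0), onz(f,rr[0],22))
m2=((hsv[...,1]<40)&(hsv[...,2]>200)).astype(np.uint8)
c=blob(m2,400,190,80,90); rr=cv2.minAreaRect(c); print(rr); box=cv2.boxPoints(rr)
print(np.round([onz(f,p,116) for p in box],0), onz(f,rr[0],116))
E
```

```text
((287.0000305175781, 263.5000305175781), (12.020814895629883, 26.16295051574707), 45.0)
[[364. 297.  22.]
 [424. 235.  22.]
 [396. 207.  22.]
 [335. 269.  22.]] [379.68070152 251.97018532  22.        ]
((435.39239501953125, 232.49209594726562), (59.83512878417969, 64.41435241699219), 12.33908748626709)
[[ 396. -105.  116.]
 [ 593. -152.  116.]
 [ 551. -337.  116.]
 [ 354. -287.  116.]] [ 472.95892644 -219.87010967  116.        ]
```

View pics/crop1.png

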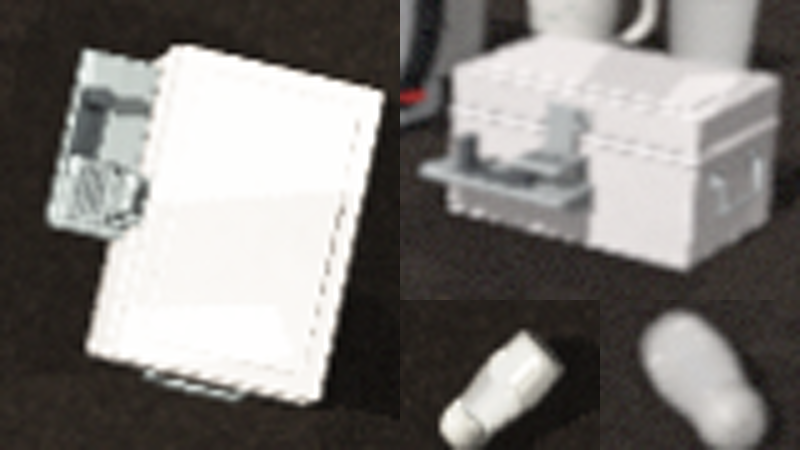

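The crop shows lid corners near top-image pixels (430.6,199), (471.6,208.4), (459,270.4) and (412.6,260.4), the fin top near (414,209.5) and the shelf corners at (411.4,200) and (405,235). The shaker's cap points lower left, which is towards +y and the robot, at about 45°.

```bash
cat >> h.py <<'E'
import json
def plan(wps,cur=None,step=38,deg=6.0,f=0):
    """wps: (pos,R or None,fingers). prints rows in chunks of 5 from the sensed pose; deg/row limit"""
    if cur is None:
        s=r.sense(); cur=(np.array(s['eef_pos']),R.from_euler('xyz',s['tcp_rot']))
    p,q=cur; rows=[]
    for P,Q,*fi in wps:
        P=np.array(P,float); Q=q if Q is None else Q; fi=fi[0] if fi else f
        p0,q0=p,q; rv=(q0.inv()*Q).as_rotvec()
        n=max(1,int(np.ceil(max(np.linalg.norm(P-p0)/step,np.degrees(np.linalg.norm(rv))/deg))))
        for i in range(1,n+1):
            pt=p0+(P-p0)*i/n; qt=q0*R.from_rotvec(rv*i/n)
            d=np.round(q.inv().apply(pt-p)/40,2); t=np.round(np.degrees((q.inv()*qt).as_rotvec())/6,2)
            p=p+q.apply(d*40); q=q*R.from_rotvec(np.radians(t*6))
            rows.append({"dp":(d+0.).tolist(),"turn":(t+0.).tolist(),"fingers":fi})
    for i in range(0,len(rows),5): print(json.dumps(rows[i:i+5]))
    return p,q
def down(yaw): return R.from_euler('xyz',[np.pi,0,yaw])
E
python3 - <<'E'
from h import *
f=grab('top')
pts={(430.6,199):None}
obs=[((471.6,208.4),116,(65,100)),((459,270.4),116,(65,-100)),((411.4,200),50,(-117,93)),((405,235),50,(-117,-25)),((414,209.5),80,(-105,58)),((416,227.5),72,(-101,0))]
W=np.array([onz(f,p,z)[:2] for p,z,_ in obs]); C=np.array([c for *_,c in obs],float)
w0,c0=W.mean(0),C.mean(0); H=(C-c0).T@(W-w0); U,S,V=np.linalg.svd(H); Rm=(U@V).T
t=w0-Rm@c0; yaw=np.arctan2(Rm[1,0],Rm[0,0]); print('case',t,np.degrees(yaw),np.linalg.det(Rm)); print(np.round(W-(C@Rm.T+t),1))
g=grab('wrist','w0.png'); s=r.sense(); T=np.array(g['pose']); q=R.from_euler('xyz',s['tcp_rot'])
print('cam in tool',q.inv().apply(T[:3,3]-s['eef_pos']).round(1), (q.inv().as_matrix()@T[:3,:3]).round(2).tolist(),g['fx'])
print('cab',[onz(f,(400,180),z).round() for z in(300,500,700)])
print('fish',onz(f,(346,234),20).round())
plan([((330,-190,330),down(np.radians(60)))])
E
```

```text
case [ 466.71867057 -253.77397671] -103.34381989666603 0.9999999999999999
[[ -1.3   3.1]
 [ -0.7   2.8]
 [ -0.9   2.7]
 [ -0.6  -0.9]
 [  1.9   4.1]
 [  1.7 -12. ]]
cam in tool [  77.6   -0.9 -142.3] [[-0.0, -0.95, -0.3], [1.0, -0.0, -0.0], [0.0, -0.3, 0.95]] 320.468598613341
cab [array([612., -83., 300.]), array([582., -51., 500.]), array([552., -20., 700.])]
fish [475.  56.  20.]
[{"dp": [0.55, -0.73, -0.21], "turn": [0.0, 0.0, -0.61], "fingers": 0}, {"dp": [0.6, -0.7, -0.2], "turn": [0.0, 0.0, -0.61], "fingers": 0}, {"dp": [0.64, -0.65, -0.21], "turn": [0.0, 0.0, -0.61], "fingers": 0}, {"dp": [0.68, -0.61, -0.2], "turn": [0.0, 0.0, -0.61], "fingers": 0}, {"dp": [0.71, -0.57, -0.21], "turn": [0.0, 0.0, -0.61], "fingers": 0}]
[{"dp": [0.76, -0.52, -0.2], "turn": [0.0, 0.0, -0.61], "fingers": 0}, {"dp": [0.78, -0.47, -0.21], "turn": [0.0, 0.0, -0.61], "fingers": 0}, {"dp": [0.81, -0.43, -0.21], "turn": [0.0, 0.0, -0.61], "fingers": 0}, {"dp": [0.84, -0.36, -0.2], "turn": [0.0, 0.0, -0.61], "fingers": 0}, {"dp": [0.86, -0.32, -0.21], "turn": [0.0, 0.0, -0.61], "fingers": 0}]
[{"dp": [0.88, -0.26, -0.2], "turn": [0.0, 0.0, -0.61], "fingers": 0}, {"dp": [0.89, -0.2, -0.21], "turn": [0.0, 0.0, -0.61], "fingers": 0}]
```

play_rows --rows '[{"dp": [0.55, -0.73, -0.21], "turn": [0.0, 0.0, -0.61], "fingers": 0}, {"dp": [0.6, -0.7, -0.2], "turn": [0.0, 0.0, -0.61], "fingers": 0}, {"dp": [0.64, -0.65, -0.21], "turn": [0.0, 0.0, -0.61], "fingers": 0}, {"dp": [0.68, -0.61, -0.2], "turn": [0.0, 0.0, -0.61], "fingers": 0}, {"dp": [0.71, -0.57, -0.21], "turn": [0.0, 0.0, -0.61], "fingers": 0}]'

```text
clock: 0.72
eef_pos: [238.6, -428.0, 272.6]
tcp_rot: [-3.141, -0.0, 0.603]
contact_force: [1.4, 0.3, 0.8]
opening: 1.004
grasp_force: 0.0
```

play_rows --rows '[{"dp": [0.76, -0.52, -0.2], "turn": [0.0, 0.0, -0.61], "fingers": 0}, {"dp": [0.78, -0.47, -0.21], "turn": [0.0, 0.0, -0.61], "fingers": 0}, {"dp": [0.81, -0.43, -0.21], "turn": [0.0, 0.0, -0.61], "fingers": 0}, {"dp": [0.84, -0.36, -0.2], "turn": [0.0, 0.0, -0.61], "fingers": 0}, {"dp": [0.86, -0.32, -0.21], "turn": [0.0, 0.0, -0.61], "fingers": 0}]'

```text
clock: 1.13
eef_pos: [303.8, -256.8, 314.2]
tcp_rot: [3.141, -0.0, 0.922]
contact_force: [1.1, -0.0, 0.1]
opening: 1.0
grasp_force: 0.0
```

play_rows --rows '[{"dp": [0.88, -0.26, -0.2], "turn": [0.0, 0.0, -0.61], "fingers": 0}, {"dp": [0.89, -0.2, -0.21], "turn": [0.0, 0.0, -0.61], "fingers": 0}, {"dp": [0, 0, 0], "turn": [0, 0, 0], "fingers": 0}, {"dp": [0, 0, 0], "turn": [0, 0, 0], "fingers": 0}]'

```text
clock: 1.47
eef_pos: [330.6, -188.7, 330.7]
tcp_rot: [3.14, 0.0, 1.052]
contact_force: [-0.2, 0.1, 0.4]
opening: 0.999
grasp_force: 0.0
```

```bash
python3 - <<'E'
from h import *
st(); g=grab('wrist','w1.png'); print(np.round(g['pose'],3).tolist())
c,s=np.cos(np.radians(-103.34)),np.sin(np.radians(-103.34))
for p in [(-105,58,80),(-101,0,72),(65,100,116),(65,-100,116),(-65,-100,116),(-117,93,50),(-117,-25,50)]:
    print(p,proj(g,(466.2+c*p[0]-s*p[1],-256+s*p[0]+c*p[1],p[2])).round(1))
plan([((300,225,200),down(np.radians(135)))])
E
```

```text
{'clock': 1.467, 'qpos': [-0.523, -0.146, 1.975, -0.0, 1.311, -0.003], 'eef_pos': [330.637, -188.722, 330.72], 'tcp_rot': [3.14, 0.0, 1.052], 'contact_force': [-0.231, 0.065, 0.373], 'opening': 0.999, 'grasp_force': 0.0}
[[0.868, -0.474, -0.149, 368.86], [-0.497, -0.827, -0.263, -120.517], [0.001, 0.302, -0.953, 473.13], [0.0, 0.0, 0.0, 1.0]]
(-105, 58, 80) [[470.8  59.7]]
(-101, 0, 72) [[420.2  78.2]]
(65, 100, 116) [[540.2 195.1]]
(65, -100, 116) [[377.1 239.7]]
(-65, -100, 116) [[350.1 135.4]]
(-117, 93, 50) [[485.8  44.5]]
(-117, -25, 50) [[392.4  72.1]]
[{"dp": [0.66, -0.45, 0.25], "turn": [0.0, 0.0, -0.96], "fingers": 0}, {"dp": [0.71, -0.38, 0.25], "turn": [0.0, 0.0, -0.96], "fingers": 0}, {"dp": [0.74, -0.3, 0.25], "turn": [0.0, 0.0, -0.96], "fingers": 0}, {"dp": [0.76, -0.23, 0.25], "turn": [0.0, 0.0, -0.96], "fingers": 0}, {"dp": [0.79, -0.16, 0.25], "turn": [0.0, 0.0, -0.96], "fingers": 0}]
[{"dp": [0.79, -0.07, 0.25], "turn": [0.0, 0.0, -0.96], "fingers": 0}, {"dp": [0.8, 0.01, 0.25], "turn": [0.0, 0.0, -0.96], "fingers": 0}, {"dp": [0.8, 0.09, 0.25], "turn": [0.0, 0.01, -0.96], "fingers": 0}, {"dp": [0.78, 0.16, 0.25], "turn": [0.0, 0.0, -0.96], "fingers": 0}, {"dp": [0.76, 0.25, 0.25], "turn": [0.0, 0.0, -0.96], "fingers": 0}]
[{"dp": [0.74, 0.32, 0.25], "turn": [0.0, 0.0, -0.96], "fingers": 0}, {"dp": [0.69, 0.39, 0.25], "turn": [0.0, 0.0, -0.96], "fingers": 0}, {"dp": [0.66, 0.46, 0.25], "turn": [0.0, 0.0, -0.96], "fingers": 0}]
```

View pics/w1.png

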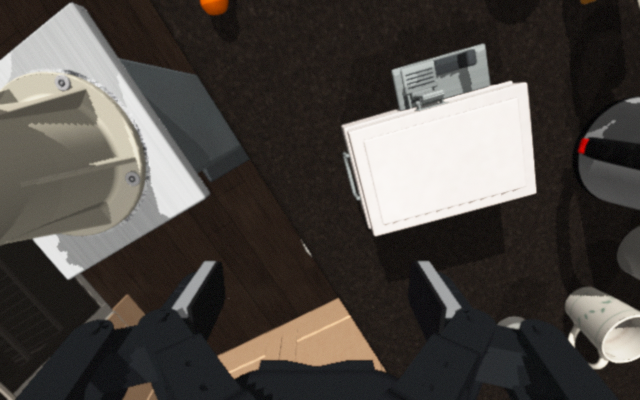

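The wrist view confirms the case fit: the shelf corners sit at (486,44) and (393,70), and the fin at (470,58), each within about 2 px of the prediction. Now the shaker.

play_rows --rows '[{"dp": [0.66, -0.45, 0.25], "turn": [0.0, 0.0, -0.96], "fingers": 0}, {"dp": [0.71, -0.38, 0.25], "turn": [0.0, 0.0, -0.96], "fingers": 0}, {"dp": [0.74, -0.3, 0.25], "turn": [0.0, 0.0, -0.96], "fingers": 0}, {"dp": [0.76, -0.23, 0.25], "turn": [0.0, 0.0, -0.96], "fingers": 0}, {"dp": [0.79, -0.16, 0.25], "turn": [0.0, 0.0, -0.96], "fingers": 0}]'

```text
clock: 1.93
eef_pos: [317.9, -30.5, 279.4]
tcp_rot: [-3.141, 0.0, 1.551]
contact_force: [1.1, -0.4, 0.0]
opening: 1.004
grasp_force: 0.0
```

play_rows --rows '[{"dp": [0.79, -0.07, 0.25], "turn": [0.0, 0.0, -0.96], "fingers": 0}, {"dp": [0.8, 0.01, 0.25], "turn": [0.0, 0.0, -0.96], "fingers": 0}, {"dp": [0.8, 0.09, 0.25], "turn": [0.0, 0.01, -0.96], "fingers": 0}, {"dp": [0.78, 0.16, 0.25], "turn": [0.0, 0.0, -0.96], "fingers": 0}, {"dp": [0.76, 0.25, 0.25], "turn": [0.0, 0.0, -0.96], "fingers": 0}]'

```text
clock: 2.35
eef_pos: [307.4, 129.3, 229.5]
tcp_rot: [3.141, -0.001, 2.055]
contact_force: [0.7, -0.9, -0.9]
opening: 1.0
grasp_force: 0.0
```

play_rows --rows '[{"dp": [0.74, 0.32, 0.25], "turn": [0.0, 0.0, -0.96], "fingers": 0}, {"dp": [0.69, 0.39, 0.25], "turn": [0.0, 0.0, -0.96], "fingers": 0}, {"dp": [0.66, 0.46, 0.25], "turn": [0.0, 0.0, -0.96], "fingers": 0}, {"dp": [0, 0, 0], "turn": [0, 0, 0], "fingers": 0}, {"dp": [0, 0, 0], "turn": [0, 0, 0], "fingers": 0}]'

```text
clock: 2.77
eef_pos: [300.6, 224.8, 199.3]
tcp_rot: [-3.14, -0.001, 2.355]
contact_force: [-0.2, -0.4, 0.1]
opening: 1.003
grasp_force: 0.0
```

```bash
python3 - <<'E'
from h import *
st(); g=grab('wrist','w2.png'); px=proj(g,(380,252,22))[0]; print('expect',px)
hsv=cv2.cvtColor(g['pixels'],cv2.COLOR_RGB2HSV)
m=((hsv[...,1]<60)&(hsv[...,2]>90)).astype(np.uint8)
x,y=px.astype(int); M=np.zeros_like(m); a=75; M[max(0,y-a):y+a,max(0,x-a):x+a]=m[max(0,y-a):y+a,max(0,x-a):x+a]
c=max(cv2.findContours(M,0,2)[0],key=cv2.contourArea); rr=cv2.minAreaRect(c); print(rr,cv2.contourArea(c)); print(np.round([onz(g,p,22) for p in cv2.boxPoints(rr)]),onz(g,rr[0],22))
E
```

```text
{'clock': 2.767, 'qpos': [0.638, -0.009, 2.161, 0.001, 0.992, -0.147], 'eef_pos': [300.565, 224.787, 199.289], 'tcp_rot': [-3.14, -0.001, 2.355], 'contact_force': [-0.237, -0.417, 0.082], 'opening': 1.003, 'grasp_force': 0.0}
expect [387.16827864 215.50255385]
((382.0, 215.5), (87.0, 40.0), 90.0) 2905.5
[[327. 265.  22.]
 [355. 294.  22.]
 [430. 230.  22.]
 [399. 198.  22.]] [376.09625159 248.12032304  22.        ]
```

View pics/w2.png

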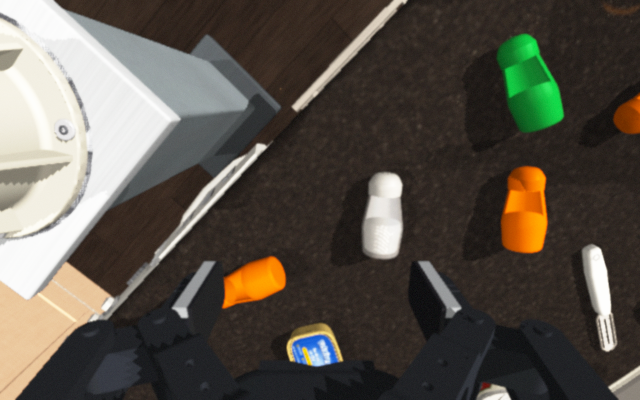

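The wrist view shows the white shaker with cap end at (386,173) and foot end at (381,258), the fish tin at (315,345) and the orange decoys clear of it.

```bash
python3 - <<'E'
from h import *
from importlib import reload
P=np.array(np.load('w.npy')) if 0 else None
import cv2
g=grab('wrist')
a=onz(g,(381,255),22);b=onz(g,(386,175),20); print(a.round(1),b.round(1),np.linalg.norm(b-a))
c=(b-a)[:2]; th=np.arctan2(c[1],c[0]); print('axis deg',np.degrees(th))
m=(a+b)/2; c=np.array([np.cos(th),np.sin(th),0])
print('mid',m)
Q=down(th)*R.from_euler('y',-45,degrees=True)   # check lean
z=Q.apply([0,0,1]); print('tool z',z.round(2),'should be -c*.7',(-c*.707).round(2))
if z@c>0: Q=down(th)*R.from_euler('y',45,degrees=True); z=Q.apply([0,0,1]); print(z)
G=np.array([m[0],m[1],26.]);G[:2]+=c[:2]*4  # along tool, grasp pt slightly back of axis
tcp=G+z*19; print('tcp',tcp)
np.save('g.npy',np.r_[tcp,Q.as_quat(),c])
cur=plan([(tcp-z*110,Q)]); print('--'); plan([(tcp,Q)],cur,step=28)
E
```

```text
[410.5 215.5  22. ] [347.2 279.3  20. ] 89.91677221467543
axis deg 134.7511801702727
mid [378.81184882 247.42203925  21.        ]
tool z [ 0.5  -0.5  -0.71] should be -c*.7 [ 0.5 -0.5 -0. ]
tcp [385.45438607 240.72155656  12.56497116]
[{"dp": [0.09, 0.23, 0.34], "turn": [0.0, -0.94, 0.0], "fingers": 0}, {"dp": [0.13, 0.22, 0.33], "turn": [0.0, -0.94, 0.0], "fingers": 0}, {"dp": [0.16, 0.23, 0.32], "turn": [0.0, -0.93, 0.0], "fingers": 0}, {"dp": [0.19, 0.22, 0.3], "turn": [0.0, -0.94, 0.0], "fingers": 0}, {"dp": [0.22, 0.23, 0.28], "turn": [0.0, -0.94, 0.0], "fingers": 0}]
[{"dp": [0.25, 0.22, 0.26], "turn": [-0.01, -0.94, 0.0], "fingers": 0}, {"dp": [0.26, 0.23, 0.23], "turn": [0.0, -0.94, 0.0], "fingers": 0}, {"dp": [0.3, 0.22, 0.2], "turn": [0.0, -0.94, 0.0], "fingers": 0}]
--
[{"dp": [0.0, 0.0, 0.69], "turn": [0.0, 0.0, 0.0], "fingers": 0}, {"dp": [0.0, 0.0, 0.69], "turn": [0.0, 0.0, 0.0], "fingers": 0}, {"dp": [0.0, 0.0, 0.69], "turn": [0.0, 0.0, 0.0], "fingers": 0}, {"dp": [0.0, 0.0, 0.68], "turn": [0.0, 0.0, 0.0], "fingers": 0}]
```

play_rows --rows '[{"dp": [0.09, 0.23, 0.34], "turn": [0.0, -0.94, 0.0], "fingers": 0}, {"dp": [0.13, 0.22, 0.33], "turn": [0.0, -0.94, 0.0], "fingers": 0}, {"dp": [0.16, 0.23, 0.32], "turn": [0.0, -0.93, 0.0], "fingers": 0}, {"dp": [0.19, 0.22, 0.3], "turn": [0.0, -0.94, 0.0], "fingers": 0}, {"dp": [0.22, 0.23, 0.28], "turn": [0.0, -0.94, 0.0], "fingers": 0}]'

```text
clock: 3.28
eef_pos: [320.9, 270.0, 132.6]
tcp_rot: [3.135, 0.494, 2.348]
contact_force: [-0.1, 0.2, -0.4]
opening: 1.001
grasp_force: 0.0
```

play_rows --rows '[{"dp": [0.25, 0.22, 0.26], "turn": [-0.01, -0.94, 0.0], "fingers": 0}, {"dp": [0.26, 0.23, 0.23], "turn": [0.0, -0.94, 0.0], "fingers": 0}, {"dp": [0.3, 0.22, 0.2], "turn": [0.0, -0.94, 0.0], "fingers": 0}, {"dp": [0, 0, 0], "turn": [0, 0, 0], "fingers": 0}, {"dp": [0, 0, 0], "turn": [0, 0, 0], "fingers": 0}]'

```text
clock: 3.7
eef_pos: [330.0, 296.0, 89.3]
tcp_rot: [-3.137, 0.786, 2.357]
contact_force: [0.2, -0.6, 1.0]
opening: 1.0
grasp_force: 0.0
```

```bash
python3 - <<'E'
from h import *
s=st(); d=np.load('g.npy'); Q=R.from_quat(d[3:7]); z=Q.apply([0,0,1])
print(((R.from_euler('xyz',s['tcp_rot']).inv()*Q).magnitude()))
plan([(d[:3]+z*5,Q)],step=28)
E
```

```text
{'clock': 3.7, 'qpos': [1.24, 0.531, 2.063, -0.784, 1.116, 1.02], 'eef_pos': [329.996, 296.042, 89.289], 'tcp_rot': [-3.137, 0.786, 2.357], 'contact_force': [0.154, -0.554, 1.019], 'opening': 1.0, 'grasp_force': 0.0}
0.003842607215149921
[{"dp": [-0.01, 0.0, 0.57], "turn": [0.0, 0.0, 0.01], "fingers": 0}, {"dp": [0.0, 0.01, 0.58], "turn": [0.0, 0.0, 0.0], "fingers": 0}, {"dp": [-0.01, 0.0, 0.57], "turn": [-0.01, 0.01, 0.01], "fingers": 0}, {"dp": [0.0, 0.0, 0.57], "turn": [0.0, 0.0, 0.01], "fingers": 0}, {"dp": [-0.01, 0.0, 0.58], "turn": [0.0, 0.0, 0.0], "fingers": 0}]
```

play_rows --rows '[{"dp": [-0.01, 0.0, 0.57], "turn": [0.0, 0.0, 0.01], "fingers": 0}, {"dp": [0.0, 0.01, 0.58], "turn": [0.0, 0.0, 0.0], "fingers": 0}, {"dp": [-0.01, 0.0, 0.57], "turn": [-0.01, 0.01, 0.01], "fingers": 0}, {"dp": [0.0, 0.0, 0.57], "turn": [0.0, 0.0, 0.01], "fingers": 0}, {"dp": [-0.01, 0.0, 0.57], "turn": [0.0, 0.0, 0.0], "fingers": 0}]'

```text
clock: 4.12
eef_pos: [389.8, 238.7, 12.9]
tcp_rot: [3.129, 0.781, 2.341]
contact_force: [0.8, -0.0, -0.7]
opening: 1.0
grasp_force: 0.0
```

play_rows --rows '[{"dp": [0, 0, 0], "turn": [0, 0, 0], "fingers": 0}, {"dp": [0, 0, 0], "turn": [0, 0, 0], "fingers": 1}, {"dp": [0, 0, 0], "turn": [0, 0, 0], "fingers": 1}, {"dp": [0, 0, 0], "turn": [0, 0, 0], "fingers": 1}, {"dp": [0, 0, 0], "turn": [0, 0, 0], "fingers": 1}]' --force 40

```text
clock: 4.53
eef_pos: [388.3, 241.0, 12.0]
tcp_rot: [3.132, 0.784, 2.347]
contact_force: [-2.3, 1.9, 7.9]
opening: 0.467
grasp_force: 39.1
```

play_rows --rows '[{"dp": [0, 0, 0], "turn": [0, 0, 0], "fingers": 1}, {"dp": [0, 0, 0], "turn": [0, 0, 0], "fingers": 1}, {"dp": [0, 0, 0], "turn": [0, 0, 0], "fingers": 1}, {"dp": [0, 0, 0], "turn": [0, 0, 0], "fingers": 1}]'

```text
clock: 4.87
eef_pos: [388.2, 240.9, 12.0]
tcp_rot: [3.133, 0.786, 2.349]
contact_force: [-3.1, 2.9, 8.7]
opening: 0.47
grasp_force: 39.2
```

```bash
python3 - <<'E'
from h import *
s=st(); q=R.from_euler('xyz',s['tcp_rot']); p=np.array(s['eef_pos']); g=grab('wrist','w3.png')
d=np.load('g.npy'); c=d[7:]
G=p-q.apply([0,0,19])
# shaker centre in tool frame and its axis
m=np.array([378.8,247.4,21]); print('centre in tool',q.inv().apply(m-p).round(1),'axis',q.inv().apply(c).round(3))
# stand: rotate about tool y so axis->up
for sg in(1,-1):
    Q=q*R.from_euler('y',sg*91.5,degrees=True)
    if Q.apply(q.inv().apply(c))[2]>0: break
sh=q.inv().apply(m-p)
up=np.array([m[0]-15,m[1]+10,130.]); tgt=up-Q.apply(sh)
cur=plan([(p+[0,0,50],q),(tgt,Q)],f=1,deg=5.9)
print('--'); plan([(tgt+[0,0,-75],Q)],cur,f=1,step=20)
np.save('s.npy',np.r_[sh,Q.as_quat()])
E
```

```text
{'clock': 4.867, 'qpos': [1.084, 0.67, 2.127, -1.003, 0.932, 1.165], 'eef_pos': [388.248, 240.922, 11.974], 'tcp_rot': [3.133, 0.786, 2.349], 'contact_force': [-3.088, 2.87, 8.66], 'opening': 0.47, 'grasp_force': 39.175}
centre in tool [  1.6  -2.1 -14.4] axis [ 0.707  0.003 -0.707]
[{"dp": [-0.44, 0.0, -0.44], "turn": [0.0, 0.0, 0.0], "fingers": 1}, {"dp": [-0.44, 0.01, -0.44], "turn": [0.0, 0.0, 0.0], "fingers": 1}, {"dp": [-0.02, -0.01, -0.11], "turn": [0.0, 0.95, 0.0], "fingers": 1}, {"dp": [-0.01, 0.0, -0.1], "turn": [0.0, 0.96, 0.0], "fingers": 1}, {"dp": [0.0, -0.01, -0.11], "turn": [0.0, 0.95, 0.0], "fingers": 1}]
[{"dp": [0.01, 0.0, -0.11], "turn": [0.0, 0.95, 0.0], "fingers": 1}, {"dp": [0.02, -0.01, -0.1], "turn": [0.0, 0.96, 0.0], "fingers": 1}, {"dp": [0.03, 0.0, -0.11], "turn": [0.0, 0.95, 0.0], "fingers": 1}, {"dp": [0.05, -0.01, -0.09], "turn": [0.0, 0.95, 0.0], "fingers": 1}, {"dp": [0.05, 0.0, -0.1], "turn": [0.0, 0.95, 0.0], "fingers": 1}]
[{"dp": [0.06, -0.01, -0.09], "turn": [0.0, 0.96, 0.0], "fingers": 1}, {"dp": [0.07, 0.0, -0.08], "turn": [0.0, 0.95, 0.0], "fingers": 1}, {"dp": [0.07, -0.01, -0.08], "turn": [0.0, 0.95, 0.0], "fingers": 1}, {"dp": [0.09, 0.0, -0.06], "turn": [0.0, 0.96, 0.0], "fingers": 1}, {"dp": [0.09, -0.01, -0.06], "turn": [0.0, 0.95, 0.0], "fingers": 1}]
[{"dp": [0.1, 0.0, -0.05], "turn": [0.0, 0.95, 0.0], "fingers": 1}, {"dp": [0.1, -0.01, -0.04], "turn": [0.0, 0.96, 0.0], "fingers": 1}, {"dp": [0.1, 0.0, -0.03], "turn": [0.0, 0.95, 0.0], "fingers": 1}]
--
[{"dp": [-0.34, 0.0, 0.32], "turn": [0.0, 0.0, 0.0], "fingers": 1}, {"dp": [-0.34, -0.01, 0.33], "turn": [0.0, 0.0, 0.0], "fingers": 1}, {"dp": [-0.34, 0.0, 0.32], "turn": [0.0, 0.0, 0.0], "fingers": 1}, {"dp": [-0.34, 0.0, 0.32], "turn": [0.0, 0.0, 0.0], "fingers": 1}]
```

View pics/w3.png

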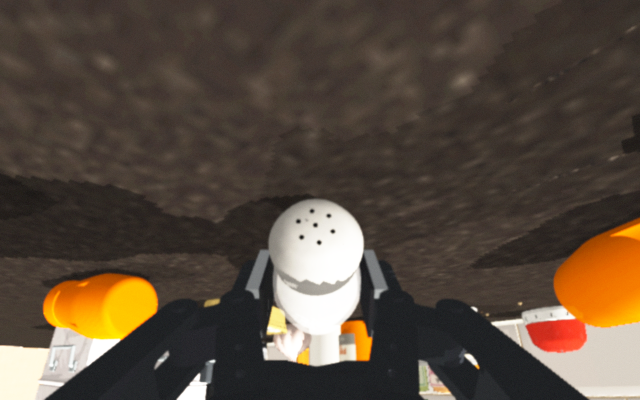

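The shaker is gripped, opening 0.47 (about 40 mm) with the cap seen end-on at (316,243). Next I lift it and turn it upright.

play_rows --rows '[{"dp": [-0.44, 0.0, -0.44], "turn": [0.0, 0.0, 0.0], "fingers": 1}, {"dp": [-0.44, 0.01, -0.44], "turn": [0.0, 0.0, 0.0], "fingers": 1}, {"dp": [-0.02, -0.01, -0.11], "turn": [0.0, 0.95, 0.0], "fingers": 1}, {"dp": [-0.01, 0.0, -0.1], "turn": [0.0, 0.96, 0.0], "fingers": 1}, {"dp": [0.0, -0.01, -0.11], "turn": [0.0, 0.95, 0.0], "fingers": 1}]'

```text
clock: 5.33
eef_pos: [382.3, 246.4, 72.2]
tcp_rot: [3.133, 0.48, 2.353]
contact_force: [-1.0, -1.0, -0.8]
opening: 0.466
grasp_force: 41.0
```

play_rows --rows '[{"dp": [0.01, 0.0, -0.11], "turn": [0.0, 0.95, 0.0], "fingers": 1}, {"dp": [0.02, -0.01, -0.1], "turn": [0.0, 0.96, 0.0], "fingers": 1}, {"dp": [0.03, 0.0, -0.11], "turn": [0.0, 0.95, 0.0], "fingers": 1}, {"dp": [0.05, -0.01, -0.09], "turn": [0.0, 0.95, 0.0], "fingers": 1}, {"dp": [0.05, 0.0, -0.1], "turn": [0.0, 0.95, 0.0], "fingers": 1}]'

```text
clock: 5.75
eef_pos: [373.5, 253.3, 90.0]
tcp_rot: [3.134, -0.007, 2.355]
contact_force: [-0.4, -0.6, -1.4]
opening: 0.467
grasp_force: 41.0
```

play_rows --rows '[{"dp": [0.06, -0.01, -0.09], "turn": [0.0, 0.96, 0.0], "fingers": 1}, {"dp": [0.07, 0.0, -0.08], "turn": [0.0, 0.95, 0.0], "fingers": 1}, {"dp": [0.07, -0.01, -0.08], "turn": [0.0, 0.95, 0.0], "fingers": 1}, {"dp": [0.09, 0.0, -0.06], "turn": [0.0, 0.96, 0.0], "fingers": 1}, {"dp": [0.09, -0.01, -0.06], "turn": [0.0, 0.95, 0.0], "fingers": 1}]'

```text
clock: 6.17
eef_pos: [364.6, 260.6, 107.8]
tcp_rot: [3.133, -0.506, 2.358]
contact_force: [0.6, 0.0, -2.0]
opening: 0.471
grasp_force: 41.0
```

play_rows --rows '[{"dp": [0.1, 0.0, -0.05], "turn": [0.0, 0.95, 0.0], "fingers": 1}, {"dp": [0.1, -0.01, -0.04], "turn": [0.0, 0.96, 0.0], "fingers": 1}, {"dp": [0.1, 0.0, -0.03], "turn": [0.0, 0.95, 0.0], "fingers": 1}, {"dp": [0, 0, 0], "turn": [0, 0, 0], "fingers": 1}, {"dp": [0, 0, 0], "turn": [0, 0, 0], "fingers": 1}]'

```text
clock: 6.58
eef_pos: [358.8, 264.2, 116.3]
tcp_rot: [3.139, -0.8, 2.354]
contact_force: [-0.0, 0.9, -0.7]
opening: 0.467
grasp_force: 40.9
```

```bash
python3 - <<'E'
from h import *
s=st(); q=R.from_euler('xyz',s['tcp_rot']); p=np.array(s['eef_pos'])
d=np.load('s.npy'); Q=R.from_quat(d[3:]); print('rot err',np.degrees((q.inv()*Q).as_rotvec()).round(1))
print('centre',(p+q.apply(d[:3])).round(1))
g=grab('side','s1.png'); m=p+q.apply(d[:3]); x,y=proj(g,m)[0].astype(int); print(x,y,proj(g,m+[0,0,45]),proj(g,m-[0,0,45]))
im=cv2.imread('pics/s1.png'); x0,y0=x-60,y-60; cv2.imwrite('pics/s1c.png',cv2.resize(im[y0:y0+110,x0:x0+120],None,fx=5,fy=5,interpolation=cv2.INTER_CUBIC)); print(x0,y0)
E
```

```text
{'clock': 6.583, 'qpos': [0.164, 0.53, 1.963, 0.662, 1.261, -1.029], 'eef_pos': [358.831, 264.246, 116.327], 'tcp_rot': [3.139, -0.8, 2.354], 'contact_force': [-0.0, 0.866, -0.668], 'opening': 0.467, 'grasp_force': 40.932}
rot err [-0.1  0.7 -0.3]
centre [363.8 256.2 127.4]
367 219 [[368.6878203  202.81320542]] [[366.77793958 236.50300599]]
307 159
```

View pics/s1c.png

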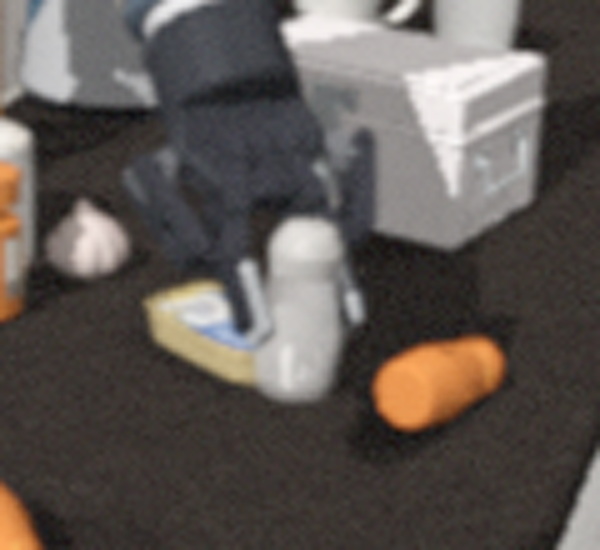

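The side crop shows the shaker hanging upright, cap at (308,225) and foot at (298,400) of the crop. Next I lower it.

play_rows --rows '[{"dp": [-0.35, 0, 0.34], "turn": [0, 0, 0], "fingers": 1}, {"dp": [-0.35, 0, 0.34], "turn": [0, 0, 0], "fingers": 1}, {"dp": [-0.35, 0, 0.34], "turn": [0, 0, 0], "fingers": 1}, {"dp": [-0.31, 0, 0.3], "turn": [0, 0, 0], "fingers": 1}, {"dp": [0, 0, 0], "turn": [0, 0, 0], "fingers": 1}]'

```text
clock: 7.05
eef_pos: [357.2, 265.0, 39.8]
tcp_rot: [3.14, -0.799, 2.356]
contact_force: [-0.3, 0.5, -0.9]
opening: 0.466
grasp_force: 40.9
```

play_rows --rows '[{"dp": [-0.02, 0, 0.02], "turn": [0, 0, 0], "fingers": 1}, {"dp": [-0.02, 0, 0.02], "turn": [0, 0, 0], "fingers": 1}, {"dp": [0, 0, 0], "turn": [0, 0, 0], "fingers": 1}]'

```text
clock: 7.3
eef_pos: [359.1, 265.1, 39.9]
tcp_rot: [3.135, -0.8, 2.358]
contact_force: [0.6, -0.2, -1.0]
opening: 0.465
grasp_force: 40.9
```

play_rows --rows '[{"dp": [-0.02, 0, 0.02], "turn": [0, 0, 0], "fingers": 1}, {"dp": [-0.02, 0, 0.02], "turn": [0, 0, 0], "fingers": 1}, {"dp": [0, 0, 0], "turn": [0, 0, 0], "fingers": 1}]'

```text
clock: 7.55
eef_pos: [358.9, 264.8, 36.9]
tcp_rot: [3.137, -0.801, 2.357]
contact_force: [0.8, 0.1, -0.9]
opening: 0.472
grasp_force: 40.9
```

play_rows --rows '[{"dp": [-0.02, 0, 0.02], "turn": [0, 0, 0], "fingers": 1}, {"dp": [-0.02, 0, 0.02], "turn": [0, 0, 0], "fingers": 1}, {"dp": [0, 0, 0], "turn": [0, 0, 0], "fingers": 1}]'

```text
clock: 7.8
eef_pos: [358.6, 264.8, 34.3]
tcp_rot: [3.138, -0.801, 2.356]
contact_force: [0.8, 0.4, 0.4]
opening: 0.469
grasp_force: 40.9
```

play_rows --rows '[{"dp": [-0.02, 0, 0.02], "turn": [0, 0, 0], "fingers": 1}, {"dp": [0, 0, 0], "turn": [0, 0, 0], "fingers": 1}]'

```text
clock: 7.97
eef_pos: [358.6, 264.8, 33.1]
tcp_rot: [3.138, -0.801, 2.356]
contact_force: [-0.6, -0.3, -0.4]
opening: 0.467
grasp_force: 40.9
```

play_rows --rows '[{"dp": [-0.02, 0, 0.02], "turn": [0, 0, 0], "fingers": 1}, {"dp": [0, 0, 0], "turn": [0, 0, 0], "fingers": 1}]'

```text
clock: 8.13
eef_pos: [358.7, 264.9, 32.0]
tcp_rot: [3.137, -0.801, 2.356]
contact_force: [1.0, -0.2, 0.6]
opening: 0.47
grasp_force: 41.0
```

play_rows --rows '[{"dp": [-0.02, 0, 0.02], "turn": [0, 0, 0], "fingers": 1}, {"dp": [0, 0, 0], "turn": [0, 0, 0], "fingers": 1}]'

```text
clock: 8.3
eef_pos: [358.7, 265.0, 31.7]
tcp_rot: [3.137, -0.802, 2.357]
contact_force: [0.9, -2.6, 7.0]
opening: 0.466
grasp_force: 41.6
```

play_rows --rows '[{"dp": [-0.02, 0, 0.02], "turn": [0, 0, 0], "fingers": 1}, {"dp": [0, 0, 0], "turn": [0, 0, 0], "fingers": 1}]'

```text
clock: 8.47
eef_pos: [358.7, 265.0, 31.5]
tcp_rot: [3.136, -0.804, 2.357]
contact_force: [2.4, -6.5, 17.9]
opening: 0.473
grasp_force: 42.4
```

play_rows --rows '[{"dp": [0.02, 0, -0.02], "turn": [0, 0, 0], "fingers": 1}, {"dp": [0.01, 0, -0.01], "turn": [0, 0, 0], "fingers": 1}, {"dp": [0, 0, 0], "turn": [0, 0, 0], "fingers": 0.45}, {"dp": [0, 0, 0], "turn": [0, 0, 0], "fingers": 0.3}, {"dp": [0, 0, 0], "turn": [0, 0, 0], "fingers": 0.1}]' --force 20

```text
clock: 8.88
eef_pos: [358.6, 264.9, 31.5]
tcp_rot: [3.138, -0.801, 2.356]
contact_force: [-0.2, -0.0, -0.3]
opening: 0.812
grasp_force: 0.0
```

play_rows --rows '[{"dp": [0, 0, 0], "turn": [0, 0, 0], "fingers": 0}, {"dp": [0, 0, 0], "turn": [0, 0, 0], "fingers": 0}, {"dp": [0, 0, -0.2], "turn": [0, 0, 0], "fingers": 0}, {"dp": [0, 0, -0.5], "turn": [0, 0, 0], "fingers": 0}, {"dp": [0, 0, -0.8], "turn": [0, 0, 0], "fingers": 0}]'

```text
clock: 9.3
eef_pos: [387.1, 234.0, 73.1]
tcp_rot: [-3.141, -0.804, 2.354]
contact_force: [0.4, 0.6, 0.1]
opening: 1.001
grasp_force: 0.0
```

play_rows --rows '[{"dp": [0, 0, -0.8], "turn": [0, 0, 0], "fingers": 0}, {"dp": [0, 0, -0.7], "turn": [0, 0, 0], "fingers": 0.4}, {"dp": [0, 0, 0], "turn": [0, 0, 0], "fingers": 0.7}, {"dp": [0, 0, 0], "turn": [0, 0, 0], "fingers": 0.7}]'

```text
clock: 9.63
eef_pos: [420.7, 202.9, 115.9]
tcp_rot: [3.134, -0.799, 2.357]
contact_force: [0.5, 0.4, -0.7]
opening: 0.604
grasp_force: 0.0
```

```bash
cat >> h.py <<'E'
CO=np.array([466.2,-256.]); CY=np.radians(-103.34)
def case(x,y,z=0):
    c,s=np.cos(CY),np.sin(CY); return np.array([CO[0]+c*x-s*y,CO[1]+s*x+c*y,z])
CD=np.array([np.cos(CY),np.sin(CY),0]); CYV=np.array([-np.sin(CY),np.cos(CY),0])
def lean(d): return down(np.radians(76.66))*R.from_euler('y',-d,degrees=True)
E
python3 - <<'E'
from h import *
s=st()
Q=lean(20); print('toolz in case x,y,z',[round(float(Q.apply([0,0,1])@v),2) for v in(CD,CYV,[0,0,1])],'tooly',Q.apply([0,1,0])@CYV)
g=grab('wrist'); w=grab('side'); t=grab('top')
# check shaker standing in side view
hsv=cv2.cvtColor(w['pixels'],cv2.COLOR_RGB2HSV); m=((hsv[...,1]<60)&(hsv[...,2]>100)).astype(np.uint8)
ctr=np.array([363.,256,45]); px=proj(w,ctr)[0].astype(int); M=np.zeros_like(m); x,y=px; M[y-26:y+30,x-20:x+20]=m[y-26:y+30,x-20:x+20]
c=max(cv2.findContours(M,0,2)[0],key=cv2.contourArea); print('blob',cv2.boundingRect(c),'expect top/bot',proj(w,ctr+[0,0,45]),proj(w,ctr-[0,0,45]))
im=np.hstack([cv2.cvtColor(w['pixels'][y-50:y+50,x-50:x+50],cv2.COLOR_RGB2BGR),cv2.cvtColor(t['pixels'][210:310,237:337],cv2.COLOR_RGB2BGR)]);cv2.imwrite('pics/s2.png',cv2.resize(im,None,fx=4,fy=4))
F=case(-105,58,59); print('fin tcp',F)
cur=plan([(F+[0,0,110],Q)],f=0.7); print('--'); plan([(F,Q)],cur,f=0.7,step=28)
E
```

```text
{'clock': 9.633, 'qpos': [0.044, 0.587, 1.842, 0.577, 1.355, -1.057], 'eef_pos': [420.723, 202.897, 115.938], 'tcp_rot': [3.134, -0.799, 2.357], 'contact_force': [0.5, 0.395, -0.7], 'opening': 0.604, 'grasp_force': 0.0}
toolz in case x,y,z [0.34, 0.0, -0.94] tooly 1.0
blob (356, 233, 17, 36) expect top/bot [[367.28410984 233.78889327]] [[365.45894301 265.39536182]]
fin tcp [ 546.86160003 -167.21539389   59.        ]
[{"dp": [-0.34, -0.28, -0.49], "turn": [-0.15, -0.67, 0.66], "fingers": 0.7}, {"dp": [-0.4, -0.25, -0.46], "turn": [-0.15, -0.66, 0.67], "fingers": 0.7}, {"dp": [-0.44, -0.22, -0.44], "turn": [-0.16, -0.67, 0.66], "fingers": 0.7}, {"dp": [-0.49, -0.17, -0.41], "turn": [-0.15, -0.67, 0.66], "fingers": 0.7}, {"dp": [-0.53, -0.13, -0.38], "turn": [-0.15, -0.66, 0.67], "fingers": 0.7}]
[{"dp": [-0.56, -0.09, -0.34], "turn": [-0.15, -0.67, 0.66], "fingers": 0.7}, {"dp": [-0.58, -0.05, -0.31], "turn": [-0.15, -0.67, 0.67], "fingers": 0.7}, {"dp": [-0.61, 0.0, -0.26], "turn": [-0.16, -0.66, 0.66], "fingers": 0.7}, {"dp": [-0.62, 0.05, -0.22], "turn": [-0.15, -0.67, 0.66], "fingers": 0.7}, {"dp": [-0.63, 0.09, -0.17], "turn": [-0.15, -0.67, 0.67], "fingers": 0.7}]
[{"dp": [-0.63, 0.14, -0.13], "turn": [-0.15, -0.66, 0.66], "fingers": 0.7}, {"dp": [-0.63, 0.19, -0.08], "turn": [-0.16, -0.67, 0.66], "fingers": 0.7}, {"dp": [-0.62, 0.23, -0.03], "turn": [-0.15, -0.67, 0.67], "fingers": 0.7}, {"dp": [-0.6, 0.28, 0.01], "turn": [-0.15, -0.66, 0.66], "fingers": 0.7}, {"dp": [-0.58, 0.31, 0.06], "turn": [-0.15, -0.67, 0.66], "fingers": 0.7}]
--
[{"dp": [0.23, 0.0, 0.65], "turn": [0.0, 0.0, 0.0], "fingers": 0.7}, {"dp": [0.24, 0.0, 0.64], "turn": [0.0, 0.0, 0.0], "fingers": 0.7}, {"dp": [0.23, 0.0, 0.65], "turn": [0.0, 0.0, 0.0], "fingers": 0.7}, {"dp": [0.24, 0.0, 0.65], "turn": [0.0, 0.0, 0.0], "fingers": 0.7}]
```

View pics/s2.png

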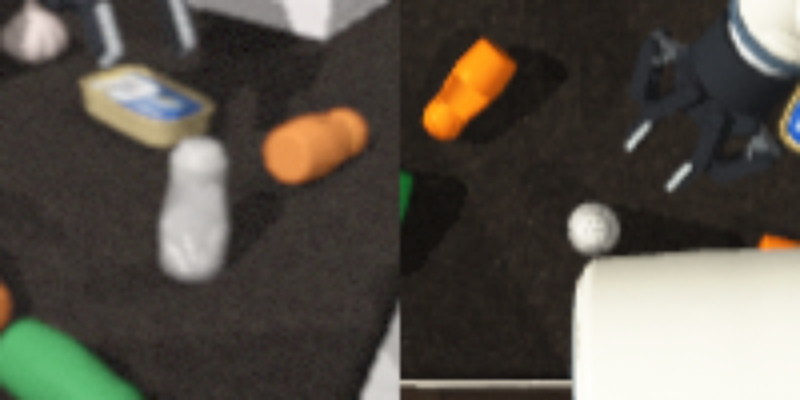

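The shaker stands upright and released: in the side crop cap (200,150), foot (190,270), and in the top crop it is a round cap at (593,228). Now the catch.

play_rows --rows '[{"dp": [-0.34, -0.28, -0.49], "turn": [-0.15, -0.67, 0.66], "fingers": 0.7}, {"dp": [-0.4, -0.25, -0.46], "turn": [-0.15, -0.66, 0.67], "fingers": 0.7}, {"dp": [-0.44, -0.22, -0.44], "turn": [-0.16, -0.67, 0.66], "fingers": 0.7}, {"dp": [-0.49, -0.17, -0.41], "turn": [-0.15, -0.67, 0.66], "fingers": 0.7}, {"dp": [-0.53, -0.13, -0.38], "turn": [-0.15, -0.66, 0.67], "fingers": 0.7}]'

```text
clock: 10.2
eef_pos: [461.4, 79.3, 132.6]
tcp_rot: [-2.994, -0.421, 1.961]
contact_force: [-0.3, -0.2, -1.5]
opening: 0.302
grasp_force: 0.0
```

play_rows --rows '[{"dp": [-0.56, -0.09, -0.34], "turn": [-0.15, -0.67, 0.66], "fingers": 0.7}, {"dp": [-0.58, -0.05, -0.31], "turn": [-0.15, -0.67, 0.67], "fingers": 0.7}, {"dp": [-0.61, 0.0, -0.26], "turn": [-0.16, -0.66, 0.66], "fingers": 0.7}, {"dp": [-0.62, 0.05, -0.22], "turn": [-0.15, -0.67, 0.66], "fingers": 0.7}, {"dp": [-0.63, 0.09, -0.17], "turn": [-0.15, -0.67, 0.67], "fingers": 0.7}]'

```text
clock: 10.62
eef_pos: [504.1, -44.3, 151.1]
tcp_rot: [-3.008, -0.023, 1.661]
contact_force: [0.1, -0.5, -0.1]
opening: 0.3
grasp_force: 0.0
```

play_rows --rows '[{"dp": [-0.63, 0.14, -0.13], "turn": [-0.15, -0.66, 0.66], "fingers": 0.7}, {"dp": [-0.63, 0.19, -0.08], "turn": [-0.16, -0.67, 0.66], "fingers": 0.7}, {"dp": [-0.62, 0.23, -0.03], "turn": [-0.15, -0.67, 0.67], "fingers": 0.7}, {"dp": [-0.6, 0.28, 0.01], "turn": [-0.15, -0.66, 0.66], "fingers": 0.7}, {"dp": [-0.58, 0.31, 0.06], "turn": [-0.15, -0.67, 0.66], "fingers": 0.7}]'

```text
clock: 11.03
eef_pos: [547.4, -167.7, 169.1]
tcp_rot: [3.14, 0.351, 1.336]
contact_force: [-0.0, -0.0, -1.4]
opening: 0.304
grasp_force: 0.0
```

play_rows --rows '[{"dp": [0, 0, 0], "turn": [0, 0, 0], "fingers": 0.7}, {"dp": [0, 0, 0], "turn": [0, 0, 0], "fingers": 0.7}]'

```text
clock: 11.2
eef_pos: [546.9, -166.4, 168.3]
tcp_rot: [-3.139, 0.347, 1.341]
contact_force: [0.7, 0.8, -0.0]
opening: 0.299
grasp_force: 0.0
```

```bash
python3 - <<'E'
from h import *
s=st(); g=grab('wrist','w4.png')
Q=lean(20); F=case(-105,58,59)
for p in [(-105,58,80),(-101,0,72),(-117,93,50),(-117,-25,50)]: print(p,proj(g,case(*p)).round())
plan([(F,Q)],f=0.7,step=24)
E
```

```text
{'clock': 11.2, 'qpos': [-0.095, 0.372, 1.813, -0.4, 1.044, 0.354], 'eef_pos': [546.94, -166.368, 168.336], 'tcp_rot': [-3.139, 0.347, 1.341], 'contact_force': [0.673, 0.8, -0.013], 'opening': 0.299, 'grasp_force': 0.0}
(-105, 58, 80) [[317. 173.]]
(-101, 0, 72) [[240. 172.]]
(-117, 93, 50) [[363. 139.]]
(-117, -25, 50) [[210. 139.]]
[{"dp": [0.18, 0.0, 0.52], "turn": [0.0, 0.0, 0.01], "fingers": 0.7}, {"dp": [0.18, 0.01, 0.51], "turn": [-0.01, -0.01, 0.0], "fingers": 0.7}, {"dp": [0.18, 0.0, 0.52], "turn": [0.0, 0.0, 0.01], "fingers": 0.7}, {"dp": [0.19, 0.0, 0.52], "turn": [0.0, -0.01, 0.0], "fingers": 0.7}, {"dp": [0.18, 0.0, 0.51], "turn": [0.0, 0.0, 0.01], "fingers": 0.7}]
```

View pics/w4.png

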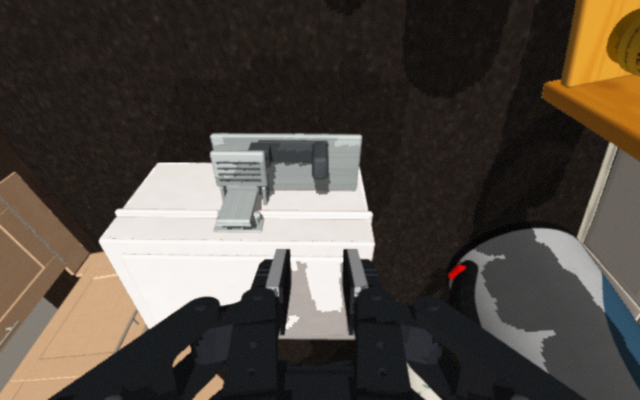

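The wrist view shows the fin at about (321,165), the pad at (241,168) and the shelf's front corners at (211,134) and (361,135). All are within 4 px of the prediction, so I descend onto the fin.

play_rows --rows '[{"dp": [0.19, 0.01, 0.52], "turn": [0.0, 0.0, 0.01], "fingers": 0.7}, {"dp": [0.19, 0.01, 0.51], "turn": [-0.01, -0.01, 0.0], "fingers": 0.7}, {"dp": [0.19, 0.01, 0.51], "turn": [0.0, 0.0, 0.01], "fingers": 0.7}, {"dp": [0.2, 0.01, 0.51], "turn": [0.0, -0.01, 0.0], "fingers": 0.7}, {"dp": [0.2, 0.0, 0.5], "turn": [0.0, 0.0, 0.01], "fingers": 0.7}]'

```text
clock: 11.67
eef_pos: [549.1, -165.3, 59.3]
tcp_rot: [3.14, 0.349, 1.336]
contact_force: [0.8, -0.3, -0.7]
opening: 0.296
grasp_force: 0.0
```

play_rows --rows '[{"dp": [0, 0, 0], "turn": [0, 0, 0], "fingers": 1}, {"dp": [0, 0, 0], "turn": [0, 0, 0], "fingers": 1}, {"dp": [0, 0, 0], "turn": [0, 0, 0], "fingers": 1}, {"dp": [0, 0, 0], "turn": [0, 0, 0], "fingers": 1}]' --force 20

```text
clock: 12.0
eef_pos: [548.0, -165.3, 59.2]
tcp_rot: [-3.141, 0.349, 1.335]
contact_force: [-0.8, 0.3, -27.1]
opening: 0.129
grasp_force: 24.1
```

play_rows --rows '[{"dp": [0, 0.12, 0], "turn": [0, 0, 0], "fingers": 1}, {"dp": [0, 0.14, 0], "turn": [0, 0, 0], "fingers": 1}, {"dp": [0, 0.14, 0], "turn": [0, 0, 0], "fingers": 1}, {"dp": [0, 0.14, 0], "turn": [0, 0, 0], "fingers": 1}, {"dp": [0, 0.02, 0], "turn": [0, 0, 0], "fingers": 1}]'

```text
clock: 12.42
eef_pos: [568.4, -170.5, 59.0]
tcp_rot: [-3.138, 0.349, 1.334]
contact_force: [-7.5, 4.9, -20.0]
opening: 0.132
grasp_force: 24.0
```

play_rows --rows '[{"dp": [0, 0, 0], "turn": [0, 0, 0], "fingers": 1}, {"dp": [0, 0, 0], "turn": [0, 0, 0], "fingers": 1}]'

```text
clock: 12.58
eef_pos: [568.3, -170.4, 59.1]
tcp_rot: [-3.138, 0.349, 1.334]
contact_force: [-4.9, 2.2, -22.7]
opening: 0.136
grasp_force: 24.0
```

```bash
python3 - <<'E'
from h import *
s=st(); p=np.array(s['eef_pos'])-[*CO,0]; print('case xy',p@CD,p@CYV)
E
```

```text
{'clock': 12.583, 'qpos': [-0.097, 0.553, 1.821, -0.457, 0.875, 0.454], 'eef_pos': [568.291, -170.393, 59.107], 'tcp_rot': [-3.138, 0.349, 1.334], 'contact_force': [-4.936, 2.195, -22.734], 'opening': 0.136, 'grasp_force': 23.975}
case xy -106.85285808765661 79.58429817137024
```

play_rows --rows '[{"dp": [0, 0, 0], "turn": [0, 0, 0], "fingers": 0.6}, {"dp": [0, 0, 0], "turn": [0, 0, 0], "fingers": 0.6}, {"dp": [-0.22, 0, -0.6], "turn": [0, 0, 0], "fingers": 0.6}, {"dp": [-0.22, 0, -0.6], "turn": [0, 0, 0], "fingers": 1}, {"dp": [0, 0, 0], "turn": [0, 0, 0], "fingers": 1}]'

```text
clock: 13.0
eef_pos: [575.7, -172.3, 118.2]
tcp_rot: [3.128, 0.35, 1.332]
contact_force: [1.2, -0.2, -0.3]
opening: 0.122
grasp_force: 0.0
```

```bash
python3 - <<'E'
from h import *
s=st(); Q=lean(20)
cur=plan([(case(-104,0,110),Q)],f=1,step=28); print('--'); plan([(case(-104,0,80),Q)],cur,f=1,step=15)
E
```

```text
{'clock': 13.0, 'qpos': [-0.097, 0.471, 1.79, -0.429, 0.962, 0.402], 'eef_pos': [575.696, -172.306, 118.219], 'tcp_rot': [3.128, 0.35, 1.332], 'contact_force': [1.21, -0.226, -0.347], 'opening': 0.122, 'grasp_force': 0.0}
[{"dp": [0.0, -0.55, 0.05], "turn": [0.03, 0.0, -0.01], "fingers": 1}, {"dp": [0.0, -0.54, 0.05], "turn": [0.03, 0.0, -0.02], "fingers": 1}, {"dp": [0.0, -0.55, 0.05], "turn": [0.02, 0.01, -0.01], "fingers": 1}, {"dp": [0.0, -0.54, 0.05], "turn": [0.03, 0.0, -0.02], "fingers": 1}]
--
[{"dp": [0.09, 0.0, 0.24], "turn": [0.0, 0.0, 0.0], "fingers": 1}, {"dp": [0.08, 0.0, 0.23], "turn": [0.0, 0.0, 0.0], "fingers": 1}, {"dp": [0.09, 0.0, 0.24], "turn": [0.0, 0.0, 0.0], "fingers": 1}]
```

play_rows --rows '[{"dp": [0.0, -0.55, 0.05], "turn": [0.03, 0.0, -0.01], "fingers": 1}, {"dp": [0.0, -0.54, 0.05], "turn": [0.03, 0.0, -0.02], "fingers": 1}, {"dp": [0.0, -0.55, 0.05], "turn": [0.02, 0.01, -0.01], "fingers": 1}, {"dp": [0.0, -0.54, 0.05], "turn": [0.03, 0.0, -0.02], "fingers": 1}, {"dp": [0, 0, 0], "turn": [0, 0, 0], "fingers": 1}]'

```text
clock: 13.42
eef_pos: [482.9, -153.6, 105.1]
tcp_rot: [-3.13, 0.35, 1.341]
contact_force: [0.3, -0.3, -1.8]
opening: -0.003
grasp_force: 0.0
```

play_rows --rows '[{"dp": [0.09, 0.0, 0.24], "turn": [0.0, 0.0, 0.0], "fingers": 1}, {"dp": [0.08, 0.0, 0.23], "turn": [0.0, 0.0, 0.0], "fingers": 1}, {"dp": [0.09, 0.0, 0.24], "turn": [0.0, 0.0, 0.0], "fingers": 1}, {"dp": [0, 0, 0], "turn": [0, 0, 0], "fingers": 1}, {"dp": [0, 0, 0], "turn": [0, 0, 0], "fingers": 1}]'

```text
clock: 13.83
eef_pos: [486.1, -153.9, 73.3]
tcp_rot: [-3.13, 0.35, 1.341]
contact_force: [-0.4, 0.7, 0.8]
opening: 0.002
grasp_force: 0.2
```

play_rows --rows '[{"dp": [0.01, 0, 0.04], "turn": [0, 0, 0], "fingers": 1}, {"dp": [0.01, 0, 0.04], "turn": [0, 0, 0], "fingers": 1}, {"dp": [0, 0, 0], "turn": [0, 0, 0], "fingers": 1}]'

```text
clock: 14.08
eef_pos: [486.2, -154.0, 70.9]
tcp_rot: [-3.132, 0.349, 1.341]
contact_force: [0.2, 0.5, 1.5]
opening: -0.002
grasp_force: 0.6
```

play_rows --rows '[{"dp": [0.01, 0, 0.04], "turn": [0, 0, 0], "fingers": 1}, {"dp": [0.01, 0, 0.04], "turn": [0, 0, 0], "fingers": 1}, {"dp": [0, 0, 0], "turn": [0, 0, 0], "fingers": 1}]'

```text
clock: 14.33
eef_pos: [486.2, -154.3, 67.7]
tcp_rot: [-3.133, 0.349, 1.341]
contact_force: [1.5, 4.5, 3.1]
opening: 0.001
grasp_force: 2.5
```

play_rows --rows '[{"dp": [0.01, 0, 0.04], "turn": [0, 0, 0], "fingers": 1}, {"dp": [0.01, 0, 0.04], "turn": [0, 0, 0], "fingers": 1}, {"dp": [0, 0, 0], "turn": [0, 0, 0], "fingers": 1}]'

```text
clock: 14.58
eef_pos: [486.2, -154.5, 64.5]
tcp_rot: [-3.133, 0.349, 1.34]
contact_force: [0.7, 6.2, 6.9]
opening: 0.002
grasp_force: 4.1
```

play_rows --rows '[{"dp": [0.01, 0, 0.04], "turn": [0, 0, 0], "fingers": 1}, {"dp": [0, 0, 0], "turn": [0, 0, 0], "fingers": 1}, {"dp": [0, 0, 0], "turn": [0, 0, 0], "fingers": 1}, {"dp": [0, 0, 0], "turn": [0, 0, 0], "fingers": 1}, {"dp": [0, 0, 0], "turn": [0, 0, 0], "fingers": 1}]'

```text
clock: 15.0
eef_pos: [486.3, -154.6, 64.1]
tcp_rot: [-3.133, 0.349, 1.34]
contact_force: [-2.2, 10.8, 20.5]
opening: 0.004
grasp_force: 11.7
```

```bash
python3 - <<'E'
from h import *
s=st(); t=grab('top'); w=grab('side'); g=grab('wrist')
im=np.hstack([cv2.resize(w['pixels'][120:220,310:440],(390,300)),cv2.resize(g['pixels'][50:350],(400,300))[:, :]]); cv2.imwrite('pics/p1.png',cv2.cvtColor(im,cv2.COLOR_RGB2BGR))
E
```

```text
{'clock': 15.0, 'qpos': [-0.082, 0.453, 2.0, -0.483, 0.812, 0.507], 'eef_pos': [486.316, -154.603, 64.088], 'tcp_rot': [-3.133, 0.349, 1.34], 'contact_force': [-2.168, 10.795, 20.485], 'opening': 0.004, 'grasp_force': 11.678}
```

View pics/p1.png

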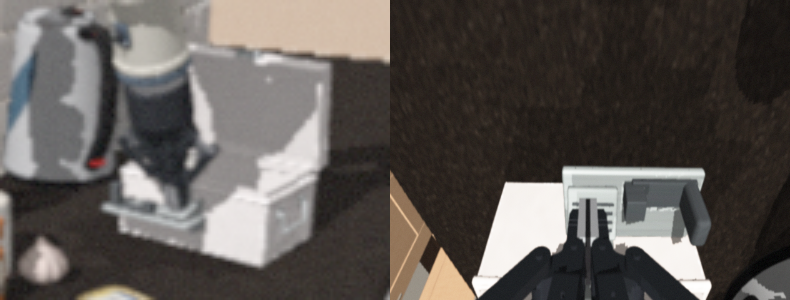

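The side view shows the lid fully open and upright at the back, and the wrist view shows the catch at its far end. I withdraw and go back to the shaker.

```bash
python3 - <<'E'
from h import *
t=grab('top'); S=onz(t,(285.25,267),90); print('shaker',S)
Q=lean(20); b=-Q.apply([0,0,1]); s=r.sense(); p=np.array(s['eef_pos'])
plan([(p+b*110,Q),((355,240,190),lean(0))],f=0)
E
```

```text
shaker [369.61287911 252.91172688  90.        ]
[{"dp": [0.0, -0.01, -0.92], "turn": [-0.02, 0.0, 0.01], "fingers": 0}, {"dp": [0.0, 0.0, -0.91], "turn": [-0.03, 0.0, 0.0], "fingers": 0}, {"dp": [0.0, 0.0, -0.92], "turn": [-0.02, 0.0, 0.01], "fingers": 0}, {"dp": [0.66, -0.5, -0.29], "turn": [0.0, 0.3, 0.0], "fingers": 0}, {"dp": [0.66, -0.5, -0.28], "turn": [0.0, 0.31, 0.0], "fingers": 0}]
[{"dp": [0.68, -0.49, -0.25], "turn": [0.0, 0.3, 0.0], "fingers": 0}, {"dp": [0.68, -0.5, -0.23], "turn": [0.0, 0.3, 0.0], "fingers": 0}, {"dp": [0.69, -0.5, -0.21], "turn": [0.0, 0.31, 0.0], "fingers": 0}, {"dp": [0.69, -0.5, -0.18], "turn": [0.0, 0.3, 0.0], "fingers": 0}, {"dp": [0.71, -0.5, -0.17], "turn": [0.0, 0.3, 0.0], "fingers": 0}]
[{"dp": [0.7, -0.49, -0.14], "turn": [0.0, 0.31, 0.0], "fingers": 0}, {"dp": [0.71, -0.5, -0.12], "turn": [0.0, 0.3, 0.0], "fingers": 0}, {"dp": [0.71, -0.5, -0.09], "turn": [0.0, 0.3, 0.0], "fingers": 0}, {"dp": [0.72, -0.5, -0.08], "turn": [0.0, 0.3, 0.0], "fingers": 0}]
```

play_rows --rows '[{"dp": [0.0, -0.01, -0.92], "turn": [-0.02, 0.0, 0.01], "fingers": 1}, {"dp": [0.0, 0.0, -0.91], "turn": [-0.03, 0.0, 0.0], "fingers": 1}, {"dp": [0.0, 0.0, -0.92], "turn": [-0.02, 0.0, 0.01], "fingers": 0}, {"dp": [0.66, -0.5, -0.29], "turn": [0.0, 0.3, 0.0], "fingers": 0}, {"dp": [0.66, -0.5, -0.28], "turn": [0.0, 0.31, 0.0], "fingers": 0}]'

```text
clock: 15.62
eef_pos: [469.8, -52.8, 172.1]
tcp_rot: [3.14, 0.284, 1.336]
contact_force: [-1.1, 0.5, -0.6]
opening: 0.418
grasp_force: 0.0
```

play_rows --rows '[{"dp": [0.68, -0.49, -0.25], "turn": [0.0, 0.3, 0.0], "fingers": 0}, {"dp": [0.68, -0.5, -0.23], "turn": [0.0, 0.3, 0.0], "fingers": 0}, {"dp": [0.69, -0.5, -0.21], "turn": [0.0, 0.31, 0.0], "fingers": 0}, {"dp": [0.69, -0.5, -0.18], "turn": [0.0, 0.3, 0.0], "fingers": 0}, {"dp": [0.71, -0.5, -0.17], "turn": [0.0, 0.3, 0.0], "fingers": 0}]'

```text
clock: 16.03
eef_pos: [404.0, 110.4, 180.7]
tcp_rot: [-3.139, 0.127, 1.338]
contact_force: [1.2, 0.9, -1.0]
opening: 1.002
grasp_force: 0.0
```

play_rows --rows '[{"dp": [0.7, -0.49, -0.14], "turn": [0.0, 0.31, 0.0], "fingers": 0}, {"dp": [0.71, -0.5, -0.12], "turn": [0.0, 0.3, 0.0], "fingers": 0}, {"dp": [0.71, -0.5, -0.09], "turn": [0.0, 0.3, 0.0], "fingers": 0}, {"dp": [0.72, -0.5, -0.08], "turn": [0.0, 0.3, 0.0], "fingers": 0}, {"dp": [0, 0, 0], "turn": [0, 0, 0], "fingers": 0}]'

```text
clock: 16.45
eef_pos: [352.5, 242.6, 189.3]
tcp_rot: [-3.139, -0.002, 1.34]
contact_force: [0.8, -0.7, 0.0]
opening: 0.999
grasp_force: 0.0
```

play_rows --rows '[{"dp": [0, 0, 0], "turn": [0, 0, 0], "fingers": 0}, {"dp": [0, 0, 0], "turn": [0, 0, 0], "fingers": 0}]'

```text
clock: 16.62
eef_pos: [354.0, 238.9, 188.8]
tcp_rot: [-3.14, 0.002, 1.339]
contact_force: [0.3, 0.2, -0.9]
opening: 0.994
grasp_force: 0.0
```

```bash
python3 - <<'E'
from h import *
s=st(); g=grab('wrist','w5.png')
print('expect cap',proj(g,(366,254,90)),'foot',proj(g,(366,254,0)))
hsv=cv2.cvtColor(g['pixels'],cv2.COLOR_RGB2HSV); m=((hsv[...,1]<60)&(hsv[...,2]>120)).astype(np.uint8)
px=proj(g,(366,254,90))[0].astype(int);x,y=px;M=np.zeros_like(m);M[max(0,y-60):y+60,x-60:x+60]=m[max(0,y-60):y+60,x-60:x+60]
c=max(cv2.findContours(M,0,2)[0],key=cv2.contourArea); print(cv2.boundingRect(c),cv2.minAreaRect(c))
E
```

```text
{'clock': 16.617, 'qpos': [0.59, 0.095, 2.078, -0.0, 0.972, 0.822], 'eef_pos': [354.027, 238.877, 188.766], 'tcp_rot': [-3.14, 0.002, 1.339], 'contact_force': [0.344, 0.19, -0.949], 'opening': 0.994, 'grasp_force': 0.0}
expect cap [[327.5321463  183.67965629]] foot [[324.85092906 162.43645312]]
(303, 141, 45, 58) ((325.0, 169.5), (57.0, 44.0), 90.0)
```

View pics/w5.png

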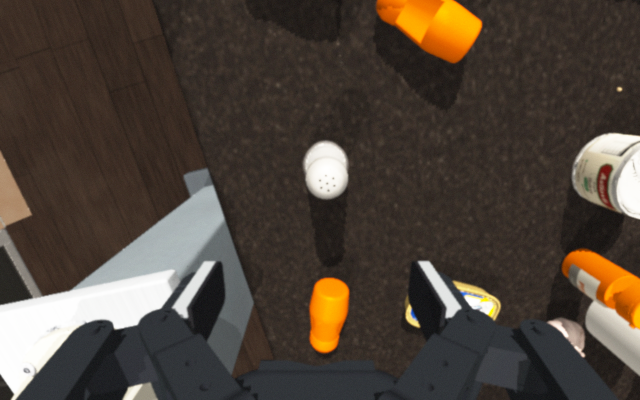

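The cap is centred at about (327,179), with its holes at (327,183), and the shaker stands clear of everything.

```bash
python3 - <<'E'
from h import *
g=grab('wrist'); S=onz(g,(327,179),84); print(S, onz(g,(327,183),90))
S=(S+onz(g,(327,183),90))/2
Q=lean(0)
plan([((S[0],S[1],130),Q),((S[0],S[1],42),Q)],f=0,step=22)
E
```

```text
[366.51841138 256.06578187  84.        ] [365.95883509 254.40316989  90.        ]
[{"dp": [0.16, 0.06, 0.49], "turn": [-0.01, 0.01, 0.0], "fingers": 0}, {"dp": [0.16, 0.07, 0.49], "turn": [0.0, 0.0, -0.01], "fingers": 0}, {"dp": [0.15, 0.06, 0.49], "turn": [-0.01, 0.01, 0.0], "fingers": 0}, {"dp": [0.0, 0.0, 0.55], "turn": [0.0, 0.0, 0.0], "fingers": 0}, {"dp": [0.0, 0.0, 0.55], "turn": [0.0, 0.0, 0.0], "fingers": 0}]
[{"dp": [0.0, 0.0, 0.55], "turn": [0.0, 0.0, 0.0], "fingers": 0}, {"dp": [0.0, 0.0, 0.55], "turn": [0.0, 0.0, 0.0], "fingers": 0}]
```

play_rows --rows '[{"dp": [0.16, 0.06, 0.49], "turn": [-0.01, 0.01, 0.0], "fingers": 0}, {"dp": [0.16, 0.07, 0.49], "turn": [0.0, 0.0, -0.01], "fingers": 0}, {"dp": [0.15, 0.06, 0.49], "turn": [-0.01, 0.01, 0.0], "fingers": 0}, {"dp": [0.0, 0.0, 0.55], "turn": [0.0, 0.0, 0.0], "fingers": 0}, {"dp": [0.0, 0.0, 0.55], "turn": [0.0, 0.0, 0.0], "fingers": 0}]'

```text
clock: 17.13
eef_pos: [366.8, 255.5, 85.3]
tcp_rot: [3.141, -0.001, 1.338]
contact_force: [0.8, -0.4, -0.2]
opening: 1.0
grasp_force: 0.0
```

play_rows --rows '[{"dp": [0.0, 0.0, 0.6], "turn": [0.0, 0.0, 0.0], "fingers": 0}, {"dp": [0.0, 0.0, 0.6], "turn": [0.0, 0.0, 0.0], "fingers": 0}, {"dp": [0, 0, 0], "turn": [0, 0, 0], "fingers": 0}, {"dp": [0, 0, 0], "turn": [0, 0, 0], "fingers": 0.3}, {"dp": [0, 0, 0], "turn": [0, 0, 0], "fingers": 0.45}]'

```text
clock: 17.55
eef_pos: [366.6, 256.0, 39.0]
tcp_rot: [3.141, -0.001, 1.338]
contact_force: [-0.4, 0.0, 0.8]
opening: 0.746
grasp_force: 0.0
```

play_rows --rows '[{"dp": [0, 0, 0], "turn": [0, 0, 0], "fingers": 1}, {"dp": [0, 0, 0], "turn": [0, 0, 0], "fingers": 1}, {"dp": [0, 0, 0], "turn": [0, 0, 0], "fingers": 1}, {"dp": [0, 0, 0], "turn": [0, 0, 0], "fingers": 1}]' --force 35

```text
clock: 17.88
eef_pos: [366.8, 256.9, 39.8]
tcp_rot: [3.14, -0.003, 1.339]
contact_force: [-1.1, -1.8, 9.8]
opening: 0.427
grasp_force: 34.2
```

```bash
python3 - <<'E'
from h import *
s=st(); Q=lean(0); p=np.array(s['eef_pos'])
T=case(-8.5,-35,210); print('pocket',T)
plan([(p+[0,0,30],Q),(p+(T-p)*0.5*[1,1,0]+[0,0,190-p[2]],Q),(T,Q)],f=1,step=36)
E
```

```text
{'clock': 17.883, 'qpos': [0.607, 0.381, 2.151, 0.001, 0.606, 0.838], 'eef_pos': [366.848, 256.85, 39.835], 'tcp_rot': [3.14, -0.003, 1.339], 'contact_force': [-1.085, -1.793, 9.809], 'opening': 0.427, 'grasp_force': 34.17}
pocket [ 434.10556618 -239.65382866  210.        ]
[{"dp": [0.0, 0.0, -0.75], "turn": [0.02, -0.03, 0.01], "fingers": 1}, {"dp": [-0.73, 0.28, -0.38], "turn": [0.0, 0.0, 0.0], "fingers": 1}, {"dp": [-0.73, 0.28, -0.37], "turn": [0.0, 0.0, 0.0], "fingers": 1}, {"dp": [-0.73, 0.28, -0.38], "turn": [0.0, 0.0, 0.0], "fingers": 1}, {"dp": [-0.73, 0.29, -0.37], "turn": [0.0, 0.0, 0.0], "fingers": 1}]
[{"dp": [-0.73, 0.28, -0.38], "turn": [0.0, 0.0, 0.0], "fingers": 1}, {"dp": [-0.73, 0.28, -0.37], "turn": [0.0, 0.0, 0.0], "fingers": 1}, {"dp": [-0.73, 0.28, -0.38], "turn": [0.0, 0.0, 0.0], "fingers": 1}, {"dp": [-0.73, 0.28, -0.38], "turn": [0.0, 0.0, 0.0], "fingers": 1}, {"dp": [-0.84, 0.32, -0.07], "turn": [0.0, 0.0, 0.0], "fingers": 1}]
[{"dp": [-0.83, 0.32, -0.07], "turn": [0.0, 0.0, 0.0], "fingers": 1}, {"dp": [-0.84, 0.33, -0.07], "turn": [0.0, 0.0, 0.0], "fingers": 1}, {"dp": [-0.83, 0.32, -0.07], "turn": [0.0, 0.0, 0.0], "fingers": 1}, {"dp": [-0.84, 0.32, -0.07], "turn": [0.0, 0.0, 0.0], "fingers": 1}, {"dp": [-0.83, 0.32, -0.08], "turn": [0.0, 0.0, 0.0], "fingers": 1}]
[{"dp": [-0.84, 0.32, -0.07], "turn": [0.0, 0.0, 0.0], "fingers": 1}]
```

play_rows --rows '[{"dp": [0.0, 0.0, -0.75], "turn": [0.02, -0.03, 0.01], "fingers": 1}, {"dp": [-0.73, 0.28, -0.38], "turn": [0.0, 0.0, 0.0], "fingers": 1}, {"dp": [-0.73, 0.28, -0.37], "turn": [0.0, 0.0, 0.0], "fingers": 1}, {"dp": [-0.73, 0.28, -0.38], "turn": [0.0, 0.0, 0.0], "fingers": 1}, {"dp": [-0.73, 0.29, -0.37], "turn": [0.0, 0.0, 0.0], "fingers": 1}]'

```text
clock: 18.3
eef_pos: [383.2, 131.2, 130.0]
tcp_rot: [-3.141, 0.001, 1.339]
contact_force: [1.4, 0.5, -0.9]
opening: 0.421
grasp_force: 35.5
```

play_rows --rows '[{"dp": [-0.73, 0.28, -0.38], "turn": [0.0, 0.0, 0.0], "fingers": 1}, {"dp": [-0.73, 0.28, -0.37], "turn": [0.0, 0.0, 0.0], "fingers": 1}, {"dp": [-0.73, 0.28, -0.38], "turn": [0.0, 0.0, 0.0], "fingers": 1}, {"dp": [-0.73, 0.28, -0.38], "turn": [0.0, 0.0, 0.0], "fingers": 1}, {"dp": [-0.84, 0.32, -0.07], "turn": [0.0, 0.0, 0.0], "fingers": 1}]'

```text
clock: 18.72
eef_pos: [405.9, -28.7, 195.0]
tcp_rot: [3.138, 0.001, 1.338]
contact_force: [1.8, 0.3, -0.8]
opening: 0.424
grasp_force: 35.5
```

play_rows --rows '[{"dp": [-0.83, 0.32, -0.07], "turn": [0.0, 0.0, 0.0], "fingers": 1}, {"dp": [-0.84, 0.33, -0.07], "turn": [0.0, 0.0, 0.0], "fingers": 1}, {"dp": [-0.83, 0.32, -0.07], "turn": [0.0, 0.0, 0.0], "fingers": 1}, {"dp": [0, 0, 0], "turn": [0, 0, 0], "fingers": 1}, {"dp": [0, 0, 0], "turn": [0, 0, 0], "fingers": 1}]'

```text
clock: 19.13
eef_pos: [419.4, -135.2, 201.1]
tcp_rot: [-3.141, 0.002, 1.334]
contact_force: [0.2, -0.1, -1.2]
opening: 0.425
grasp_force: 35.5
```

```bash
python3 - <<'E'
from h import *
s=st(); Q=lean(0); g=grab('wrist','w6.png')
for p in [(-8,-35,6),(-65,-100,84),(-65,100,84),(61,-96,84),(-117,93,50),(-117,-25,50)]: print(p,proj(g,case(*p)).round())
for dx,dy in [(-30,-30),(-30,30),(30,30),(30,-30)]: print(proj(g,case(-8+dx,-35+dy,38)).round())
plan([(case(-8.5,-35,210),Q)],f=1,step=30)
E
```

```text
{'clock': 19.133, 'qpos': [-0.314, 0.098, 2.041, -0.002, 1.002, -0.076], 'eef_pos': [419.406, -135.207, 201.113], 'tcp_rot': [-3.141, 0.002, 1.334], 'contact_force': [0.186, -0.147, -1.15], 'opening': 0.425, 'grasp_force': 35.534}
(-8, -35, 6) [[350. 260.]]
(-65, -100, 84) [[287. 244.]]
(-65, 100, 84) [[510. 242.]]
(61, -96, 84) [[295. 357.]]
(-117, 93, 50) [[492. 177.]]
(-117, -25, 50) [[368. 177.]]
[[325. 248.]]
[[382. 248.]]
[[379. 297.]]
[[325. 298.]]
[{"dp": [-0.62, 0.25, -0.06], "turn": [0.0, 0.0, -0.01], "fingers": 1}, {"dp": [-0.62, 0.24, -0.05], "turn": [-0.01, 0.01, 0.0], "fingers": 1}, {"dp": [-0.62, 0.25, -0.06], "turn": [0.0, 0.0, -0.01], "fingers": 1}, {"dp": [-0.62, 0.24, -0.06], "turn": [0.0, 0.0, 0.0], "fingers": 1}]
```

View pics/w6.png

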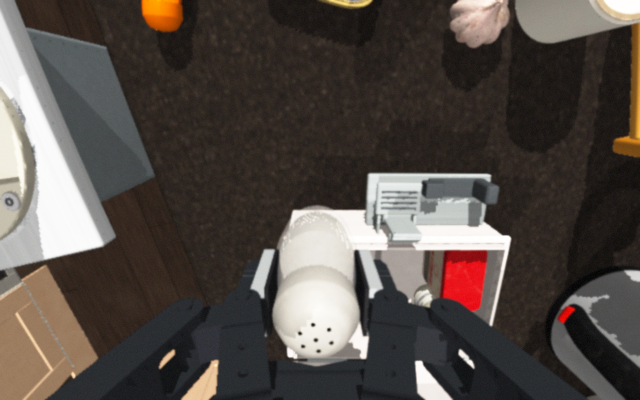

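That view shows the empty pocket and the shelf front corners at (367,174) and (490,174), so the case lies about 3 mm further to its front than I modelled. I correct for that. I have now viewed 12 pictures, 2 more than the limit of 10, so I'll view no more and check everything numerically.

```bash
sed -i 's/^CO=.*; /CO=np.array([466.9,-253.1]); /' h.py; python3 - <<'E'
from h import *
Q=lean(0); T=case(-9.8,-35.5,205); print(T)
cur=plan([(T,Q)],f=1,step=26); print('--'); plan([(T*[1,1,0]+[0,0,60],Q)],cur,f=1,step=24)
E
```

```text
[ 434.61900498 -235.37354067  205.        ]
[{"dp": [-0.59, 0.24, -0.03], "turn": [0.0, 0.0, -0.01], "fingers": 1}, {"dp": [-0.6, 0.24, -0.02], "turn": [-0.01, 0.01, 0.0], "fingers": 1}, {"dp": [-0.59, 0.25, -0.03], "turn": [0.0, 0.0, -0.01], "fingers": 1}, {"dp": [-0.6, 0.24, -0.03], "turn": [0.0, 0.0, 0.0], "fingers": 1}]
--
[{"dp": [0.0, 0.0, 0.52], "turn": [0.0, 0.0, 0.0], "fingers": 1}, {"dp": [0.0, 0.0, 0.52], "turn": [0.0, 0.0, 0.0], "fingers": 1}, {"dp": [0.0, 0.0, 0.52], "turn": [0.0, 0.0, 0.0], "fingers": 1}, {"dp": [0.0, 0.0, 0.51], "turn": [0.0, 0.0, 0.0], "fingers": 1}, {"dp": [0.0, 0.0, 0.52], "turn": [0.0, 0.0, 0.0], "fingers": 1}]
[{"dp": [0.01, 0.0, 0.52], "turn": [0.0, 0.0, 0.0], "fingers": 1}, {"dp": [0.0, 0.0, 0.52], "turn": [0.0, 0.0, 0.0], "fingers": 1}]
```

play_rows --rows '[{"dp": [-0.59, 0.24, -0.03], "turn": [0.0, 0.0, -0.01], "fingers": 1}, {"dp": [-0.6, 0.24, -0.02], "turn": [-0.01, 0.01, 0.0], "fingers": 1}, {"dp": [-0.59, 0.25, -0.03], "turn": [0.0, 0.0, -0.01], "fingers": 1}, {"dp": [-0.6, 0.24, -0.03], "turn": [0.0, 0.0, 0.0], "fingers": 1}, {"dp": [0, 0, 0], "turn": [0, 0, 0], "fingers": 1}]'

```text
clock: 19.6
eef_pos: [436.5, -237.2, 205.4]
tcp_rot: [3.14, 0.002, 1.34]
contact_force: [0.4, 0.3, -0.2]
opening: 0.424
grasp_force: 35.5
```

play_rows --rows '[{"dp": [0.0, 0.0, 0.52], "turn": [0.0, 0.0, 0.0], "fingers": 1}, {"dp": [0.0, 0.0, 0.52], "turn": [0.0, 0.0, 0.0], "fingers": 1}, {"dp": [0.0, 0.0, 0.52], "turn": [0.0, 0.0, 0.0], "fingers": 1}, {"dp": [0.0, 0.0, 0.51], "turn": [0.0, 0.0, 0.0], "fingers": 1}, {"dp": [0.0, 0.0, 0.52], "turn": [0.0, 0.0, 0.0], "fingers": 1}]'

```text
clock: 20.02
eef_pos: [435.0, -233.3, 100.5]
tcp_rot: [-3.141, 0.0, 1.342]
contact_force: [0.6, -0.6, -0.4]
opening: 0.425
grasp_force: 35.5
```

play_rows --rows '[{"dp": [0, 0, 0], "turn": [0, 0, 0], "fingers": 1}, {"dp": [0, 0, 0], "turn": [0, 0, 0], "fingers": 1}]'

```text
clock: 20.18
eef_pos: [434.4, -233.4, 100.8]
tcp_rot: [-3.138, -0.0, 1.341]
contact_force: [0.3, -0.0, -0.7]
opening: 0.423
grasp_force: 35.5
```

```bash
python3 - <<'E'
from h import *
s=st(); p=np.array(s['eef_pos'])-[*CO,0]; print('case xy',p@CD,p@CYV)
E
```

```text
{'clock': 20.183, 'qpos': [-0.496, 0.328, 2.02, -0.001, 0.797, -0.266], 'eef_pos': [434.383, -233.448, 100.77], 'tcp_rot': [-3.138, -0.0, 1.341], 'contact_force': [0.261, -0.012, -0.684], 'opening': 0.423, 'grasp_force': 35.516}
case xy -11.618738016385311 -36.17367302402201
```

play_rows --rows '[{"dp": [-0.04, 0.02, 0.4], "turn": [0, 0, 0], "fingers": 1}, {"dp": [0, 0, 0.4], "turn": [0, 0, 0], "fingers": 1}, {"dp": [0, 0, 0.3], "turn": [0, 0, 0], "fingers": 1}, {"dp": [0, 0, 0], "turn": [0, 0, 0], "fingers": 1}]'

```text
clock: 20.52
eef_pos: [435.2, -236.1, 56.9]
tcp_rot: [-3.14, 0.0, 1.341]
contact_force: [0.0, -0.4, -0.4]
opening: 0.424
grasp_force: 35.5
```

play_rows --rows '[{"dp": [0, 0, 0.1], "turn": [0, 0, 0], "fingers": 1}, {"dp": [0, 0, 0.08], "turn": [0, 0, 0], "fingers": 1}, {"dp": [0, 0, 0], "turn": [0, 0, 0], "fingers": 1}, {"dp": [0, 0, 0], "turn": [0, 0, 0], "fingers": 1}]'

```text
clock: 20.85
eef_pos: [435.8, -237.1, 50.6]
tcp_rot: [3.142, 0.001, 1.34]
contact_force: [-0.1, -0.3, 0.4]
opening: 0.425
grasp_force: 35.5
```

play_rows --rows '[{"dp": [0, 0, 0.03], "turn": [0, 0, 0], "fingers": 1}, {"dp": [0, 0, 0], "turn": [0, 0, 0], "fingers": 1}, {"dp": [0, 0, 0], "turn": [0, 0, 0], "fingers": 1}]'

```text
clock: 21.1
eef_pos: [435.5, -237.0, 48.9]
tcp_rot: [-3.141, 0.001, 1.34]
contact_force: [-0.5, -0.4, -0.3]
opening: 0.423
grasp_force: 35.5
```

play_rows --rows '[{"dp": [0, 0, 0.03], "turn": [0, 0, 0], "fingers": 1}, {"dp": [0, 0, 0], "turn": [0, 0, 0], "fingers": 1}, {"dp": [0, 0, 0], "turn": [0, 0, 0], "fingers": 1}]'

```text
clock: 21.35
eef_pos: [435.3, -236.9, 47.4]
tcp_rot: [-3.141, 0.001, 1.34]
contact_force: [-1.0, 0.1, -0.6]
opening: 0.424
grasp_force: 35.5
```

play_rows --rows '[{"dp": [0, 0, 0.03], "turn": [0, 0, 0], "fingers": 1}, {"dp": [0, 0, 0], "turn": [0, 0, 0], "fingers": 1}, {"dp": [0, 0, 0], "turn": [0, 0, 0], "fingers": 1}]'

```text
clock: 21.6
eef_pos: [435.3, -236.9, 46.2]
tcp_rot: [-3.141, 0.001, 1.34]
contact_force: [0.1, -0.0, -1.1]
opening: 0.426
grasp_force: 35.5
```

play_rows --rows '[{"dp": [0, 0, 0.03], "turn": [0, 0, 0], "fingers": 1}, {"dp": [0, 0, 0], "turn": [0, 0, 0], "fingers": 1}, {"dp": [0, 0, 0], "turn": [0, 0, 0], "fingers": 1}]'

```text
clock: 21.85
eef_pos: [435.5, -237.2, 45.8]
tcp_rot: [-3.141, 0.001, 1.34]
contact_force: [-3.8, 0.9, 12.0]
opening: 0.423
grasp_force: 37.5
```

Contact came at the expected height (TCP z 45.8), so the shaker is on the pocket floor. I release it and rise.

play_rows --rows '[{"dp": [0, 0, -0.02], "turn": [0, 0, 0], "fingers": 1}, {"dp": [0, 0, 0], "turn": [0, 0, 0], "fingers": 0.5}, {"dp": [0, 0, 0], "turn": [0, 0, 0], "fingers": 0.4}, {"dp": [0, 0, 0], "turn": [0, 0, 0], "fingers": 0.3}, {"dp": [0, 0, 0], "turn": [0, 0, 0], "fingers": 0.3}]' --force 20

```text
clock: 22.27
eef_pos: [435.4, -237.0, 45.8]
tcp_rot: [-3.141, 0.001, 1.34]
contact_force: [0.2, 0.9, -0.5]
opening: 0.704
grasp_force: 0.0
```

play_rows --rows '[{"dp": [0, 0, -0.2], "turn": [0, 0, 0], "fingers": 0.3}, {"dp": [0, 0, -0.4], "turn": [0, 0, 0], "fingers": 0.3}, {"dp": [0, 0, -0.6], "turn": [0, 0, 0], "fingers": 0.3}, {"dp": [0, 0, -0.9], "turn": [0, 0, 0], "fingers": 0.3}, {"dp": [0, 0, -0.9], "turn": [0, 0, 0], "fingers": 0.3}]'

```text
clock: 22.68
eef_pos: [434.7, -236.4, 167.0]
tcp_rot: [-3.139, 0.0, 1.34]
contact_force: [0.8, 0.3, 1.0]
opening: 0.699
grasp_force: 0.0
```

play_rows --rows '[{"dp": [0, 0, -0.9], "turn": [0, 0, 0], "fingers": 0.3}, {"dp": [0, 0, -0.9], "turn": [0, 0, 0], "fingers": 0.3}, {"dp": [0, 0, -0.7], "turn": [0, 0, 0], "fingers": 1}, {"dp": [0, 0, 0], "turn": [0, 0, 0], "fingers": 1}, {"dp": [0, 0, 0], "turn": [0, 0, 0], "fingers": 1}]'

```text
clock: 23.1
eef_pos: [436.4, -237.2, 268.1]
tcp_rot: [3.138, 0.002, 1.34]
contact_force: [0.0, 0.6, -0.4]
opening: 0.284
grasp_force: 0.0
```

```bash
cat >> h.py <<'E'
def lidpose(th,off=0.,dmax=55.):
    """TCP pose on the lid's outside at lid angle th (rad), off mm outside it"""
    d=min(np.radians(dmax),max(th,0)); n=30+off+11*abs(np.sin(th-d))
    x=67-119*np.cos(th)+n*np.sin(th); z=86+119*np.sin(th)+n*np.cos(th)
    return case(x,0,z),lean(-np.degrees(d))
E
python3 - <<'E'
from h import *
s=st(); g=grab('wrist')
# shaker in pocket: cap centre and foot vs. expectation, by mask
C=case(-8,-35,88); px=proj(g,C)[0]; print('expect cap',px,'foot',proj(g,case(-8,-35,6)))
hsv=cv2.cvtColor(g['pixels'],cv2.COLOR_RGB2HSV); m=((hsv[...,1]<70)&(hsv[...,2]>225)).astype(np.uint8)
x,y=px.astype(int);a=60
c=cv2.HoughCircles(cv2.medianBlur(cv2.cvtColor(g['pixels'],cv2.COLOR_RGB2GRAY),3)[y-a:y+a,x-a:x+a],cv2.HOUGH_GRADIENT,1.2,30,param1=80,param2=14,minRadius=15,maxRadius=32)
if c is not None: print([(q+[x-a,y-a,0]).round(1).tolist() for q in c[0][:4]]); 
else: print('none')
print('exp cap radius px',g['fx']*17/np.linalg.norm(C-g['pose'][:3,3] if not isinstance(g['pose'],list) else 0))
A=case(80,-20,280); B,QB=lidpose(1.45,25)
print('B',B)
cur=plan([(A,lean(-20)),(case(150,0,260),lean(-55)),(B,QB)],f=1)
E
```

```text
{'clock': 23.1, 'qpos': [-0.5, 0.112, 1.861, -0.001, 1.164, -0.269], 'eef_pos': [436.379, -237.249, 268.063], 'tcp_rot': [3.138, 0.002, 1.34], 'contact_force': [0.011, 0.556, -0.438], 'opening': 0.284, 'grasp_force': 0.0}
expect cap [314.54640349 181.12823884] foot [[314.70556162 165.84727672]]
[[313.4, 167.2, 28.6], [284.6, 156.4, 30.0], [314.6, 199.6, 27.2], [350.6, 150.4, 23.4]]
exp cap radius px 16.41736464224871
B [ 440.96623285 -362.46645763  211.38440779]
[{"dp": [-0.55, 0.09, -0.08], "turn": [0.0, 0.84, 0.0], "fingers": 1}, {"dp": [-0.55, 0.09, -0.14], "turn": [0.0, 0.83, 0.01], "fingers": 1}, {"dp": [-0.53, 0.09, -0.18], "turn": [0.0, 0.84, 0.0], "fingers": 1}, {"dp": [-0.51, 0.08, -0.22], "turn": [0.0, 0.83, 0.01], "fingers": 1}, {"dp": [-0.3, 0.08, -0.02], "turn": [0.0, 0.97, 0.0], "fingers": 1}]
[{"dp": [-0.3, 0.09, -0.05], "turn": [0.0, 0.98, 0.0], "fingers": 1}, {"dp": [-0.29, 0.08, -0.09], "turn": [0.0, 0.97, 0.0], "fingers": 1}, {"dp": [-0.29, 0.09, -0.11], "turn": [0.0, 0.97, 0.0], "fingers": 1}, {"dp": [-0.27, 0.08, -0.14], "turn": [0.0, 0.97, 0.0], "fingers": 1}, {"dp": [-0.25, 0.08, -0.17], "turn": [0.0, 0.98, 0.0], "fingers": 1}]
[{"dp": [-0.23, 0.0, 0.74], "turn": [0.0, 0.0, 0.0], "fingers": 1}, {"dp": [-0.23, 0.0, 0.73], "turn": [0.0, 0.0, 0.0], "fingers": 1}]
```

play_rows --rows '[{"dp": [-0.55, 0.09, -0.08], "turn": [0.0, 0.84, 0.0], "fingers": 1}, {"dp": [-0.55, 0.09, -0.14], "turn": [0.0, 0.83, 0.01], "fingers": 1}, {"dp": [-0.53, 0.09, -0.18], "turn": [0.0, 0.84, 0.0], "fingers": 1}, {"dp": [-0.51, 0.08, -0.22], "turn": [0.0, 0.83, 0.01], "fingers": 1}, {"dp": [-0.3, 0.08, -0.02], "turn": [0.0, 0.97, 0.0], "fingers": 1}]'

```text
clock: 23.57
eef_pos: [429.2, -340.2, 276.3]
tcp_rot: [3.141, -0.454, 1.338]
contact_force: [0.7, 0.5, 0.2]
opening: -0.001
grasp_force: 0.0
```

play_rows --rows '[{"dp": [-0.3, 0.09, -0.05], "turn": [0.0, 0.98, 0.0], "fingers": 1}, {"dp": [-0.29, 0.08, -0.09], "turn": [0.0, 0.97, 0.0], "fingers": 1}, {"dp": [-0.29, 0.09, -0.11], "turn": [0.0, 0.97, 0.0], "fingers": 1}, {"dp": [-0.27, 0.08, -0.14], "turn": [0.0, 0.97, 0.0], "fingers": 1}, {"dp": [-0.25, 0.08, -0.17], "turn": [0.0, 0.98, 0.0], "fingers": 1}]'

```text
clock: 23.98
eef_pos: [431.5, -399.8, 258.0]
tcp_rot: [-3.137, -0.967, 1.333]
contact_force: [0.4, -0.0, -0.6]
opening: -0.001
grasp_force: 0.0
```

play_rows --rows '[{"dp": [0, 0, 0], "turn": [0, 0, 0], "fingers": 1}, {"dp": [0, 0, 0], "turn": [0, 0, 0], "fingers": 1}]'

```text
clock: 24.15
eef_pos: [431.1, -399.2, 255.5]
tcp_rot: [-3.13, -0.965, 1.327]
contact_force: [-0.0, 0.1, -0.1]
opening: 0.0
grasp_force: 0.0
```

```bash
python3 - <<'E'
from h import *
s=st(); p=np.array(s['eef_pos'])-[*CO,0]; print('case',p@CD,p@CYV)
wps=[lidpose(1.45,25)]; cur=plan(wps,f=1,step=26); print('--')
plan([lidpose(t,0) for t in np.arange(1.45,0.12,-0.09)],cur,f=1,step=45,deg=8)
E
```

```text
{'clock': 24.15, 'qpos': [-1.074, 0.682, 1.378, 0.604, 1.848, -0.907], 'eef_pos': [431.115, -399.177, 255.521], 'tcp_rot': [-3.13, -0.965, 1.327], 'contact_force': [-0.037, 0.144, -0.108], 'opening': 0.0, 'grasp_force': 0.0}
case 150.39244336832562 -1.1147080696347604
[{"dp": [-0.12, 0.01, 0.47], "turn": [-0.01, -0.02, -0.02], "fingers": 1}, {"dp": [-0.12, 0.01, 0.47], "turn": [0.0, -0.01, -0.02], "fingers": 1}, {"dp": [-0.12, 0.01, 0.47], "turn": [-0.01, -0.02, -0.02], "fingers": 1}]
--
[{"dp": [0.29, 0.0, 0.55], "turn": [0.0, 0.0, 0.0], "fingers": 1}, {"dp": [0.2, 0.0, 0.23], "turn": [0.0, 0.0, 0.0], "fingers": 1}, {"dp": [0.17, 0.0, 0.25], "turn": [0.0, 0.0, 0.0], "fingers": 1}, {"dp": [0.15, 0.0, 0.26], "turn": [0.0, 0.0, 0.0], "fingers": 1}, {"dp": [0.12, 0.0, 0.27], "turn": [0.0, 0.0, 0.0], "fingers": 1}]
[{"dp": [0.09, 0.0, 0.29], "turn": [0.0, 0.0, 0.0], "fingers": 1}, {"dp": [0.07, 0.0, 0.28], "turn": [0.0, -0.47, 0.0], "fingers": 1}, {"dp": [0.05, 0.0, 0.27], "turn": [0.0, -0.86, 0.0], "fingers": 1}, {"dp": [0.06, 0.0, 0.27], "turn": [0.0, -0.86, 0.0], "fingers": 1}, {"dp": [0.05, 0.0, 0.27], "turn": [0.0, -0.86, 0.0], "fingers": 1}]
[{"dp": [0.06, 0.0, 0.27], "turn": [0.0, -0.86, 0.0], "fingers": 1}, {"dp": [0.05, 0.0, 0.27], "turn": [0.0, -0.86, 0.0], "fingers": 1}, {"dp": [0.06, 0.0, 0.27], "turn": [0.0, -0.86, 0.0], "fingers": 1}, {"dp": [0.05, 0.0, 0.27], "turn": [0.0, -0.86, 0.0], "fingers": 1}, {"dp": [0.06, 0.0, 0.27], "turn": [0.0, -0.86, 0.0], "fingers": 1}]
```

play_rows --rows '[{"dp": [-0.12, 0.01, 0.47], "turn": [-0.01, -0.02, -0.02], "fingers": 1}, {"dp": [-0.12, 0.01, 0.47], "turn": [0.0, -0.01, -0.02], "fingers": 1}, {"dp": [-0.12, 0.01, 0.47], "turn": [-0.01, -0.02, -0.02], "fingers": 1}, {"dp": [0, 0, 0], "turn": [0, 0, 0], "fingers": 1}]'

```text
clock: 24.48
eef_pos: [442.0, -359.0, 214.2]
tcp_rot: [3.137, -0.956, 1.346]
contact_force: [0.3, 0.5, 0.2]
opening: 0.001
grasp_force: 0.0
```

play_rows --rows '[{"dp": [0.15, 0.0, 0.28], "turn": [0.0, 0.0, 0.0], "fingers": 1}, {"dp": [0.14, 0.0, 0.27], "turn": [0.0, 0.0, 0.0], "fingers": 1}, {"dp": [0.2, 0.0, 0.23], "turn": [0.0, 0.0, 0.0], "fingers": 1}, {"dp": [0.17, 0.0, 0.25], "turn": [0.0, 0.0, 0.0], "fingers": 1}]'

```text
clock: 24.82
eef_pos: [453.8, -314.3, 214.1]
tcp_rot: [3.13, -0.954, 1.349]
contact_force: [-0.3, -2.0, -0.2]
opening: -0.002
grasp_force: 0.9
```

play_rows --rows '[{"dp": [0.15, 0.0, 0.26], "turn": [0.0, 0.0, 0.0], "fingers": 1}, {"dp": [0.12, 0.0, 0.27], "turn": [0.0, 0.0, 0.0], "fingers": 1}, {"dp": [0.09, 0.0, 0.29], "turn": [0.0, 0.0, 0.0], "fingers": 1}]'

```text
clock: 25.07
eef_pos: [462.0, -279.8, 206.8]
tcp_rot: [3.13, -0.956, 1.349]
contact_force: [1.1, -2.2, 4.4]
opening: 0.002
grasp_force: 1.8
```

Light contact, and the lid is following. I carry on.

play_rows --rows '[{"dp": [0.07, 0.0, 0.28], "turn": [0.0, -0.47, 0.0], "fingers": 1}, {"dp": [0.05, 0.0, 0.27], "turn": [0.0, -0.86, 0.0], "fingers": 1}, {"dp": [0.06, 0.0, 0.27], "turn": [0.0, -0.86, 0.0], "fingers": 1}]'

```text
clock: 25.32
eef_pos: [468.1, -251.3, 189.9]
tcp_rot: [3.136, -0.723, 1.343]
contact_force: [-0.5, -2.0, 1.1]
opening: -0.003
grasp_force: 1.1
```

play_rows --rows '[{"dp": [0.05, 0.0, 0.27], "turn": [0.0, -0.86, 0.0], "fingers": 1}, {"dp": [0.06, 0.0, 0.27], "turn": [0.0, -0.86, 0.0], "fingers": 1}, {"dp": [0.05, 0.0, 0.27], "turn": [0.0, -0.86, 0.0], "fingers": 1}]'

```text
clock: 25.57
eef_pos: [474.1, -227.5, 168.9]
tcp_rot: [3.134, -0.451, 1.343]
contact_force: [-1.5, -1.0, 2.0]
opening: 0.0
grasp_force: 1.2
```

play_rows --rows '[{"dp": [0.06, 0.0, 0.27], "turn": [0.0, -0.86, 0.0], "fingers": 1}, {"dp": [0.05, 0.0, 0.27], "turn": [0.0, -0.86, 0.0], "fingers": 1}, {"dp": [0.06, 0.0, 0.27], "turn": [0.0, -0.86, 0.0], "fingers": 1}]'

```text
clock: 25.82
eef_pos: [478.6, -209.8, 141.4]
tcp_rot: [3.134, -0.182, 1.342]
contact_force: [-2.1, -1.2, 2.1]
opening: 0.003
grasp_force: 1.3
```

```bash
python3 - <<'E'
from h import *
s=st(); p=np.array(s['eef_pos'])-[*CO,0]; print('case',p@CD,p@CYV)
plan([lidpose(0.1,0),lidpose(0.03,0)],f=1,step=6)
E
```

```text
{'clock': 25.817, 'qpos': [-0.531, 0.33, 1.912, 0.216, 0.958, -0.431], 'eef_pos': [478.628, -209.797, 141.436], 'tcp_rot': [3.134, -0.182, 1.342], 'contact_force': [-2.06, -1.174, 2.065], 'opening': 0.003, 'grasp_force': 1.306}
case -44.8403862566192 1.4199615644840364
[{"dp": [0.01, -0.01, 0.12], "turn": [0.02, -0.26, 0.01], "fingers": 1}, {"dp": [0.01, -0.02, 0.12], "turn": [0.03, -0.26, 0.01], "fingers": 1}, {"dp": [0.02, -0.01, 0.11], "turn": [0.02, -0.26, 0.01], "fingers": 1}, {"dp": [0.02, 0.0, 0.11], "turn": [0.0, -0.34, 0.0], "fingers": 1}, {"dp": [0.02, 0.0, 0.1], "turn": [0.0, -0.33, 0.0], "fingers": 1}]
```

play_rows --rows '[{"dp": [0.01, -0.01, 0.12], "turn": [0.02, -0.26, 0.01], "fingers": 1}, {"dp": [0.01, -0.02, 0.12], "turn": [0.03, -0.26, 0.01], "fingers": 1}, {"dp": [0.02, -0.01, 0.11], "turn": [0.02, -0.26, 0.01], "fingers": 1}, {"dp": [0.02, 0.0, 0.11], "turn": [0.0, -0.34, 0.0], "fingers": 1}, {"dp": [0, 0, 0], "turn": [0, 0, 0], "fingers": 1}]'

```text
clock: 26.23
eef_pos: [478.2, -203.8, 123.2]
tcp_rot: [-3.14, -0.067, 1.339]
contact_force: [1.3, 0.4, 3.5]
opening: 0.001
grasp_force: 1.6
```

play_rows --rows '[{"dp": [0.0, 0.0, 0.06], "turn": [0.0, -0.1, 0.0], "fingers": 1}, {"dp": [0, 0, 0], "turn": [0, 0, 0], "fingers": 1}]'

```text
clock: 26.4
eef_pos: [478.2, -203.8, 120.8]
tcp_rot: [-3.14, -0.058, 1.339]
contact_force: [0.8, 2.9, 4.9]
opening: -0.002
grasp_force: 1.9
```

play_rows --rows '[{"dp": [0.0, 0.0, 0.05], "turn": [0.0, -0.1, 0.0], "fingers": 1}, {"dp": [0, 0, 0], "turn": [0, 0, 0], "fingers": 1}]'

```text
clock: 26.57
eef_pos: [477.8, -204.1, 118.5]
tcp_rot: [-3.139, -0.048, 1.338]
contact_force: [1.4, 0.3, 2.0]
opening: 0.005
grasp_force: 0.9
```

play_rows --rows '[{"dp": [0.0, 0.0, 0.04], "turn": [0.0, 0, 0.0], "fingers": 1}, {"dp": [0, 0, 0], "turn": [0, 0, 0], "fingers": 1}]'

```text
clock: 26.73
eef_pos: [477.5, -204.6, 116.8]
tcp_rot: [-3.138, -0.048, 1.338]
contact_force: [0.7, 1.1, 0.9]
opening: -0.004
grasp_force: 0.6
```

play_rows --rows '[{"dp": [0.0, 0.0, 0.03], "turn": [0.0, 0, 0.0], "fingers": 1}, {"dp": [0, 0, 0], "turn": [0, 0, 0], "fingers": 1}]'

```text
clock: 26.9
eef_pos: [477.6, -204.7, 115.7]
tcp_rot: [-3.138, -0.048, 1.337]
contact_force: [0.2, 2.7, 2.7]
opening: 0.002
grasp_force: 1.4
```

play_rows --rows '[{"dp": [0.0, 0.0, 0.03], "turn": [0.0, 0, 0.0], "fingers": 1}, {"dp": [0, 0, 0], "turn": [0, 0, 0], "fingers": 1}]'

```text
clock: 27.07
eef_pos: [477.8, -204.8, 114.7]
tcp_rot: [-3.139, -0.048, 1.337]
contact_force: [-1.4, 2.3, 5.5]
opening: -0.0
grasp_force: 2.7
```

play_rows --rows '[{"dp": [0.0, 0.0, 0.03], "turn": [0.0, 0, 0.0], "fingers": 1}, {"dp": [0, 0, 0], "turn": [0, 0, 0], "fingers": 1}]'

```text
clock: 27.23
eef_pos: [477.9, -204.7, 114.1]
tcp_rot: [-3.139, -0.048, 1.337]
contact_force: [-2.8, 4.3, 12.8]
opening: -0.001
grasp_force: 6.3
```

play_rows --rows '[{"dp": [0.0, 0.0, 0.03], "turn": [0.0, 0, 0.0], "fingers": 1}, {"dp": [0, 0, 0], "turn": [0, 0, 0], "fingers": 1}]'

```text
clock: 27.4
eef_pos: [478.0, -204.6, 113.4]
tcp_rot: [-3.139, -0.048, 1.337]
contact_force: [-5.3, 5.8, 19.2]
opening: -0.002
grasp_force: 9.7
```

play_rows --rows '[{"dp": [0.0, 0.0, 0.02], "turn": [0.0, 0, 0.0], "fingers": 1}, {"dp": [0, 0, 0], "turn": [0, 0, 0], "fingers": 1}]'

```text
clock: 27.57
eef_pos: [478.1, -204.5, 113.0]
tcp_rot: [-3.139, -0.048, 1.337]
contact_force: [-6.1, 6.6, 24.1]
opening: -0.005
grasp_force: 11.8
```

play_rows --rows '[{"dp": [0.0, 0.0, -0.1], "turn": [0.0, 0, 0.0], "fingers": 1}, {"dp": [0, 0, -0.1], "turn": [0, 0, 0], "fingers": 1}, {"dp": [0, 0, 0], "turn": [0, 0, 0], "fingers": 1}, {"dp": [0, 0, 0], "turn": [0, 0, 0], "fingers": 1}]'

```text
clock: 27.9
eef_pos: [477.9, -205.3, 119.5]
tcp_rot: [-3.139, -0.047, 1.338]
contact_force: [0.5, -0.4, -0.2]
opening: 0.001
grasp_force: 0.0
```

play_rows --rows '[{"dp": [0.0, 0.0, -0.6], "turn": [0.0, 0, 0.0], "fingers": 1}, {"dp": [0, 0, -0.9], "turn": [0, 0, 0], "fingers": 1}, {"dp": [0, 0, -0.9], "turn": [0, 0, 0], "fingers": 1}, {"dp": [0, 0, -0.9], "turn": [0, 0, 0], "fingers": 1}, {"dp": [0, 0, -0.4], "turn": [0, 0, 0], "fingers": 1}]'

```text
clock: 28.32
eef_pos: [478.0, -213.0, 271.5]
tcp_rot: [3.139, -0.046, 1.338]
contact_force: [0.2, 0.7, 0.5]
opening: 0.0
grasp_force: 0.0
```

play_rows --rows '[{"dp": [0, 0, 0], "turn": [0, 0, 0], "fingers": 1}, {"dp": [0, 0, 0], "turn": [0, 0, 0], "fingers": 1}, {"dp": [0, 0, 0], "turn": [0, 0, 0], "fingers": 1}, {"dp": [0, 0, 0], "turn": [0, 0, 0], "fingers": 1}, {"dp": [0, 0, 0], "turn": [0, 0, 0], "fingers": 1}]'

```text
clock: 28.73
eef_pos: [475.9, -211.6, 265.8]
tcp_rot: [-3.136, -0.048, 1.338]
contact_force: [0.5, -0.1, 0.2]
opening: -0.001
grasp_force: 0.0
```

```bash
python3 - <<'E'
from h import *
st(); w=grab('side'); t=grab('top')
o=cv2.imread('pics/side0.png'); n=cv2.cvtColor(w['pixels'],cv2.COLOR_RGB2BGR)
def br(im,x,y,ww,h):
    hsv=cv2.cvtColor(im,cv2.COLOR_BGR2HSV); m=((hsv[...,1]<40)&(hsv[...,2]>120)).astype(np.uint8)[y:y+h,x:x+ww]
    c=max(cv2.findContours(m,0,2)[0],key=cv2.contourArea); b=cv2.boundingRect(c); return (b[0]+x,b[1]+y,b[2],b[3],cv2.contourArea(c))
print('side',br(o,345,155,80,60),br(n,345,155,80,60))
d=cv2.absdiff(o,n).max(2)>40
for nm,(x,y,a,b) in {'case body+lid':(385,163,32,45),'above lid':(385,135,32,20),'latch':(345,170,30,35),'orangeR':(380,222,32,28),'orangeL':(288,250,35,35),'green':(310,275,48,38),'fish':(333,212,40,26),'mug':(285,180,45,60)}.items(): print(nm,round(d[y:y+b,x:x+a].mean(),3))
e=np.hypot(*[0,0])
g=grab('wrist')
for th in(0,0.05): print(th,[proj(g,case(67-132*np.cos(th)+30*np.sin(th),yy,86+132*np.sin(th)+30*np.cos(th)))[0].round(1).tolist() for yy in(-100,100)])
E
```

```text
{'clock': 28.733, 'qpos': [-0.451, 0.165, 1.805, 0.049, 1.187, -0.237], 'eef_pos': [475.908, -211.645, 265.786], 'tcp_rot': [-3.136, -0.048, 1.338], 'contact_force': [0.504, -0.068, 0.163], 'opening': -0.001, 'grasp_force': 0.0}
side (345, 155, 71, 54, 2686.5) (345, 155, 71, 54, 2696.5)
case body+lid 0.0
above lid 0.0
latch 0.071
orangeR 0.0
orangeL 0.0
green 0.0
fish 0.0
mug 0.0
0 [[211.4, 172.4], [424.7, 172.4]]
0.05 [[209.2, 175.4], [426.8, 175.4]]
```

The force dropped to zero on lifting. About a second later the case and lid match the starting picture, apart from the catch, and the bystanders there haven't moved. I hand it in.

```bash
python3 -c "
from rig import r
print(r.sign_off())"
```

```text
the job is handed in; nothing more can be done
None
```

All steps were done in order and handed in at 28.7 s: shaker stood upright and released, catch off, lid sprung open, shaker in the pocket (judged by its contact height, not seen), lid shut and still shut a second later, bystanders checked unmoved; I viewed 12 pictures against the limit of 10.

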